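# Sort the tagged bike lights into drawer and reject basket

## Robot

A 7-joint arm with a two-finger parallel gripper is mounted at the origin on the work surface. World frame = base frame: x ahead of the robot, y to its left, z up, the work surface at z = 0. Lengths are in mm, angles in rad, forces in N, time in s.
With the tool pointing down it reaches from about 425 to 925 mm from the base axis. Payload 6.8 kg.
Tool frame: the origin (TCP) lies at the very end of the fingers, on their centre line; the grasp point (between the pads) lies 19 mm behind it; y points along the fingers, x is the direction in which the jaws open and shut, and the axes are right-handed (so a half turn about y gives the same grasp; the last joint's range is limited). The gripper opens to 85 mm and grips with 20 to 120 N. Pads are 22 mm wide; open, the fingers measure 114 mm over their backs; the gripper's body (76 mm by 85 mm) begins 54 mm behind the grasp point. The pads swing forward as they close: fully open they stand 13 mm farther back than shut.
Start: joints at [0.995, 0.477, 0.022, 1.555, -0.011, 1.109, -0.083], TCP at [304.385, -602.493, 204.508] pointing down, gripper open.
Joint ranges: [-2.96, 2.96], [-0.34, 2.1], [-1.41, 1.46], [0.24, 2.44], [-1.37, 4.51], [0.17, 1.92], [-2.96, 2.96]. Speed limits (rad/s): [2.39, 2.39, 3.14, 3.14, 3.14, 3.14, 3.14].

## Interface

Orientations are given as [roll, pitch, yaw] about the fixed x, y, z axes, in that order (R = Rz(yaw) Ry(pitch) Rx(roll)).
In Python, from cell import arm gives the robot as it stands.
- The arm moves only by the tool step_arm, never from a script. Its argument "plan" is one flat list of numbers, 6 for each row, row after row: the shift along the tool's x, y, z in cm, then the turn, a rotation vector about the tool's x, y, z in degrees. A call has exactly 10 rows; each row is the pose to reach, as a shift and turn from the pose commanded when the call began, along the tool's axes at that moment; what a row does not reach only later rows make up. A row lasts 1/12 s, in which the tool goes at most 41.7 mm and 7.16 degrees, less where a joint would pass 70% of its speed; a pose out of reach is approached as far as the arm can. A call with a gripper value outside its range is refused whole. "gripper" is the closure, from 0 (fully open) to 1 (shut), set as the call begins (left out, the last holds). The fingers move at their own pace and stop on an object; "squeeze" is the grip in N (left out, the last holds). Time passes only in rows, so rows that repeat a pose let the fingers close, or fill a call up. It gives the time, the measured TCP pose, the force and the opening at its end, in the units of the state.
- arm.sense(): the state, without advancing time (a new reading comes with each control period).
- arm.get_image(name): name is "side" or "top"; returns a dict with "pixels" (384x512x3 uint8, red, green, blue), "vfov" (degrees; the focal length in pixels is half the picture's height over the tangent of half this angle, whatever the lens; pixels are square), "cx", "cy" (the principal point, pixels), "k1" (the pictures are not rectified: a ray, as slopes to the right and down, at radius r is drawn at 1 + k1 r^2 times it, then the intrinsics apply), "rvec" (rotation vector, rad) and "tvec" (3), from world to camera coordinates, as OpenCV has them. Camera axes: x right, y down, z forward; pixel columns grow to the right and rows downward; lengths in mm; the calibration is good to about 2 mm. A picture is of the moment at which its call begins. There is no depth.
- arm.job_done(): hands the job in, once; it reports no verdict.
The state is a dict: "time": time; "qpos": joint angles; "qd": joint speeds; "joint_efforts": joint torques, N m; "tool_pos": TCP position; "orientation": TCP orientation; "ft_force": force on the tool from outside, world axes, zero at the start; "moment": the same for the moment, N m; "width": opening from 0.0 (shut) to 1.0 (fully open).
Only numpy, scipy, OpenCV 4.12 (cv2) and the standard library are available. Lean on these libraries where they do the work, as an engineer would, in place of code of your own. Each camera call takes 0.05 s, during which the arm holds its last target.

## Task

Sort the bike lights lying on the cork mat by their tags: pull open the top drawer of the green drawer unit, put every green-tagged light in it, drop every red-tagged light into the wire basket, and then push the top drawer fully shut. Leave the multitool, the spoke key and the bell where they are.

Things in the scene. Friction and masses are not known exactly. Their poses are not given: they have to be found in the camera images.
- light_green1: Bicycle light, black block 46 x 30 x 24 mm (x, y, z) with a white lens at its +x end and a green tag wrapped round its middle, seen from every side. Origin at the centre of the block; z is up as it starts. 60 g. Green tag: good. May be absent.
- light_green2: Bicycle light, black block 46 x 30 x 24 mm (x, y, z) with a white lens at its +x end and a green tag wrapped round its middle, seen from every side. Origin at the centre of the block; z is up as it starts. 60 g. Green tag: good. May be absent.
- light_green3: Bicycle light, black block 46 x 30 x 24 mm (x, y, z) with a white lens at its +x end and a green tag wrapped round its middle, seen from every side. Origin at the centre of the block; z is up as it starts. 60 g. Green tag: good. May be absent.
- light_red1: Bicycle light, black block 46 x 30 x 24 mm (x, y, z) with a white lens at its +x end and a red tag wrapped round its middle, seen from every side. Origin at the centre of the block; z is up as it starts. 60 g. Red tag: reject. May be absent.
- light_red2: Bicycle light, black block 46 x 30 x 24 mm (x, y, z) with a white lens at its +x end and a red tag wrapped round its middle, seen from every side. Origin at the centre of the block; z is up as it starts. 60 g. Red tag: reject. May be absent.
- light_red3: Bicycle light, black block 46 x 30 x 24 mm (x, y, z) with a white lens at its +x end and a red tag wrapped round its middle, seen from every side. Origin at the centre of the block; z is up as it starts. 60 g. Red tag: reject. May be absent.
- unit_drawer0 (a joint): Top drawer of the green drawer unit: 0 fully shut, grows to 0.126 m as it is pulled out along the unit's own -x. About 1 N of friction; it stays where it is left.
- unit_drawer0_handle (a point): Middle of the white bar handle of the top drawer; axes as the unit's (-x = the way the drawer pulls out). The bar runs along y, 100 mm long, 11 mm thick, 35 mm (centre) in front of the drawer's face, 112 mm above the table. Moves with the drawer.
- drawer_floor (a point): Centre of the inner floor of the top drawer, 85 mm above the table, axes as the unit's; moves with the drawer. The inside is 145 (x) x 158 (y) mm, walls 43 mm high and 6 mm thick; the front board is 15 mm thick and stands 50 mm above this floor. Shut, there is 53 mm from this floor to the roof of the unit.
- unit: Green plastic drawer unit with two drawers, 190 (x) x 200 (y) x 150 mm high, fixed. Origin at the centre of its underside, fronts face its -x (roughly to the robot). It may stand left or right. Only the top drawer is used.
- basket: Dark wire reject basket, open on top, 190 x 190 mm, 80 mm high, sides 6 mm thick, fixed. Origin at the centre of its underside.
- basket_floor (a point): Centre of the inner floor of the basket, 6 mm above the table, axes as the basket's. The inside is 178 x 178 mm.
- mat: Cork mat 240 (x) x 170 (y) x 3 mm, fixed, on which the lights lie at the start. Origin at the centre of its underside.
- multitool: Bystander: red folding multitool 35 x 95 (y) x 18 mm lying flat; origin under its centre.
- spoke_key: Bystander: round steel spoke key, 42 mm across, 8 mm high; origin under its centre.
- bell: Bystander: chrome bicycle bell, 54 mm across, 38 mm high; origin under its centre.

How it is judged (in metres and radians):
On the way, in this order (a step that is already met when the one before it is completed fails the run):
1. the top drawer has been pulled open (more than 45 mm) (value of joint unit_drawer0 above 0.045 m), for 0.2 s.
2. every green-tagged light is in the top drawer (x of light_green1 in the frame of drawer_floor between -0.07 and 0.07 m and y of light_green1 in the frame of drawer_floor between -0.077 and 0.077 m and z of light_green1 in the frame of drawer_floor between 0 and 0.05 m and x of light_green2 in the frame of drawer_floor between -0.07 and 0.07 m and y of light_green2 in the frame of drawer_floor between -0.077 and 0.077 m and z of light_green2 in the frame of drawer_floor between 0 and 0.05 m and x of light_green3 in the frame of drawer_floor between -0.07 and 0.07 m and y of light_green3 in the frame of drawer_floor between -0.077 and 0.077 m and z of light_green3 in the frame of drawer_floor between 0 and 0.05 m), for 0.2 s.
At the end, for the whole second after the job is handed in: Every green-tagged light present lies in the top drawer, every red-tagged light present lies in the wire basket below its rim, all at rest (under 20 mm/s), and the top drawer is shut to within 8 mm (all of step 2 and x of light_red1 in the frame of basket_floor between -0.088 and 0.088 m and y of light_red1 in the frame of basket_floor between -0.088 and 0.088 m and z of light_red1 in the frame of basket_floor between 0 and 0.085 m and x of light_red2 in the frame of basket_floor between -0.088 and 0.088 m and y of light_red2 in the frame of basket_floor between -0.088 and 0.088 m and z of light_red2 in the frame of basket_floor between 0 and 0.085 m and x of light_red3 in the frame of basket_floor between -0.088 and 0.088 m and y of light_red3 in the frame of basket_floor between -0.088 and 0.088 m and z of light_red3 in the frame of basket_floor between 0 and 0.085 m and value of joint unit_drawer0 below 0.008 m and linear speed of each of light_green1, light_green2, light_green3, light_red1, light_red2, light_red3 below 0.02 m/s); the robot touches nothing.
It fails at once if the multitool is moved more than 30 mm (distance of multitool from where it was at the start of the episode above 0.03 m).
It fails at once if the spoke key is moved more than 30 mm (distance of spoke_key from where it was at the start of the episode above 0.03 m).
It fails at once if the bell is moved more than 30 mm (distance of bell from where it was at the start of the episode above 0.03 m).
Of light_green1, light_green2, light_green3 only 2 to 3 are there at a start; the rules pass over those that are not, and their reading is None.
Of light_red1, light_red2, light_red3 only 2 to 3 are there at a start; the rules pass over those that are not, and their reading is None.
At some moment in a run one of light_green1, light_green2, light_green3, light_red1, light_red2, light_red3 may be knocked a few centimetres aside while the robot is not near it.
Once in a run the grip may slacken for a moment while it holds something.
It also fails if it takes over 210 s, if anything falls off the work surface, if the arm or the gripper's body presses on something with over 40 N, if the wrist force passes 120 N, or if a joint passes its speed limit or range.

## Working session

There is one attempt and no reset: what is moved stays moved. The work goes in short steps, Python scripts to look and compute and a tool call to move; the robot and the scene stay as the last step left them, time stands still between calls to the robot, and variables do not carry over. Pictures are saved under pics/ and viewed, and the job is handed in when it is done.

Besides the shell and the picture viewer there is one more tool, called after "Emit:" in YAML: its name, and indented under it one key for each argument. step_arm: Moves the arm, as the interface text tells. Its arguments: {"type":"object","properties":{"plan":{"type":"array"},"gripper":{"type":"number"},"squeeze":{"type":"number"}},"required":["plan"]}

```bash
ls; mkdir -p pics; python3 - <<'E'
from cell import arm
import cv2
s=arm.sense();print(s)
for n in("side","top"):
    d=arm.get_image(n);print(n,{k:v for k,v in d.items() if k!="pixels"})
    cv2.imwrite(f"pics/{n}0.png",d["pixels"][:,:,::-1])
E
```

```text
pics
{'time': 0.0, 'qpos': array([ 0.99489933,  0.47778898,  0.02230904,  1.55644273, -0.01150116,
        1.10928612, -0.08311292]), 'qd': array([ 0.00067858,  0.00077651, -0.00112923, -0.00065252,  0.00025899,
       -0.00106156, -0.00068737]), 'joint_efforts': array([-3.78970235e-04, -5.96448076e+01,  1.60792049e+00, -2.81201416e+01,
        1.25051202e-02,  9.34409327e-03, -1.02103900e-05]), 'tool_pos': array([ 304.08858619, -601.91540322,  203.53629684]), 'orientation': array([-1.57091438,  0.00179367, -1.10296391]), 'ft_force': array([ 0.57512946,  1.34949746, -0.48240936]), 'moment': array([ 0.08423343,  0.04238658, -0.01300791]), 'width': 0.998352848770051}
side {'vfov': 53.39474233422863, 'cx': 255.98616937373663, 'cy': 197.26329574315503, 'k1': -0.12123231692404472, 'rvec': array([ 0.1055611 , -2.85470925,  1.22215864]), 'tvec': array([632.83861333, 108.26972305, 847.92768995])}
top {'vfov': 42.87550778822305, 'cx': 261.9186282922993, 'cy': 189.727671222616, 'k1': -0.14610081444977288, 'rvec': array([ 2.150171  , -2.1485669 ,  0.17553121]), 'tvec': array([  -3.63100701,  620.34946413, 1065.27635282])}
```

View pics/side0.png

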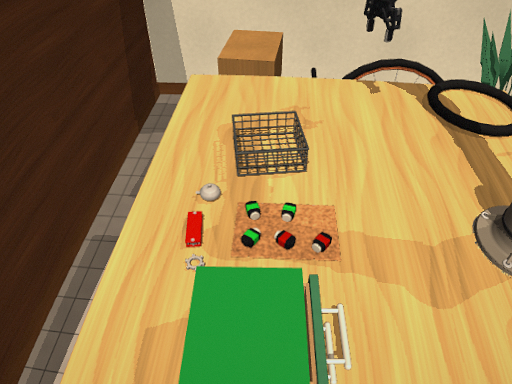

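View pics/top0.png

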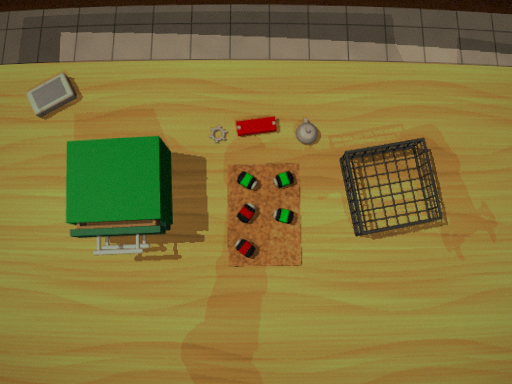

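```bash
cat > h.py <<'E'
from cell import arm
import cv2, numpy as np
from scipy.spatial.transform import Rotation as Ro
def grab(n,save=None):
    d=arm.get_image(n)
    if save: cv2.imwrite(f"pics/{save}.png",d["pixels"][:,:,::-1])
    return d
def par(d):
    f=d["pixels"].shape[0]/2/np.tan(np.radians(d["vfov"]/2))
    return np.array([[f,0,d["cx"]],[0,f,d["cy"]],[0,0,1]]),np.array([d["k1"],0,0,0]),d["rvec"],d["tvec"]
def proj(d,P):
    K,D,r,t=par(d); return cv2.projectPoints(np.float64(P).reshape(-1,1,3),r,t,K,D)[0][:,0]
def cast(d,uv,z):
    K,D,r,t=par(d); R=cv2.Rodrigues(r)[0]
    n=cv2.undistortPoints(np.float64(uv).reshape(-1,1,2),K,D)[:,0]
    v=np.c_[n,np.ones(len(n))]@R; c=-R.T@t
    return c+v*((z-c[2])/v[:,2])[:,None]
def tri(ds,uvs):
    A=[];b=[]
    for d,uv in zip(ds,uvs):
        p=cast(d,uv,0)[0];c=cast(d,uv,500)[0];v=c-p;v/=np.linalg.norm(v)
        M=np.eye(3)-np.outer(v,v);A.append(M);b.append(M@p)
    return np.linalg.lstsq(np.vstack(A),np.hstack(b),rcond=None)[0]
def hsv(d): return cv2.cvtColor(d["pixels"],cv2.COLOR_RGB2HSV)
def blobs(m,amin=15):
    n,l,s,c=cv2.connectedComponentsWithStats(m.astype(np.uint8))
    return [(c[i],s[i],l==i) for i in range(1,n) if s[i,4]>=amin]
def gm(H): return (H[...,0]>45)&(H[...,0]<80)&(H[...,1]>150)&(H[...,2]>60)
def rm(H): return ((H[...,0]<6)|(H[...,0]>174))&(H[...,1]>170)&(H[...,2]>60)
def tool():
    s=arm.sense(); print('t',round(s['time'],2),'tcp',s['tool_pos'].round(1),'rpy',s['orientation'].round(3),'F',s['ft_force'].round(1),'w',round(s['width'],3)); return s
E
python3 - <<'E'
from h import *
for n in("top","side"):
    d=grab(n);H=hsv(d)
    for nm,f in(("g",gm),("r",rm)):
        for c,s,m in blobs(f(H)):
            z=27 if s[4]<1000 else 150
            print(n,nm,c.round(1),s[4],cast(d,c,z)[0].round(1), cv2.minAreaRect(np.argwhere(m)[:,::-1].astype(np.float32))[1:])
    if n=="top":
        m=max(blobs(gm(H)),key=lambda b:b[1][4])[2].astype(np.uint8)
        big=cv2.resize(d["pixels"][110:290,50:450],None,fx=2,fy=2,interpolation=cv2.INTER_CUBIC)
        cv2.imwrite("pics/top_big.png",big[:,:,::-1])
        c2=cv2.resize(d["pixels"][155:275,215:315],None,fx=6,fy=6,interpolation=cv2.INTER_CUBIC)
        cv2.imwrite("pics/mat_big.png",c2[:600,:,::-1])
        c2=cv2.resize(d["pixels"][125:265,55:185],None,fx=4,fy=4,interpolation=cv2.INTER_CUBIC)
        cv2.imwrite("pics/unit_big.png",c2[:,:,::-1])
E
```

```text
top g [112.8 179.6] 7724 [625.5 309.4 150. ] ((82.84651184082031, 96.57935333251953), 87.1375961303711)
top g [245.8 179.8] 104 [646.5  34.   27. ] ((8.574929237365723, 12.862394332885742), 30.963756561279297)
top g [283.9 178.7] 104 [649.4 -54.5  27. ] ((12.757484436035156, 8.192879676818848), 69.44395446777344)
top g [283.8 215.5] 110 [563.5 -53.8  27. ] ((8.43299388885498, 13.139781951904297), 11.309932708740234)
top r [256.  125.9] 526 [776.   10.5  27. ] ((14.268803596496582, 38.711326599121094), 82.64761352539062)
top r [246.2 212.6] 101 [570.2  32.8  27. ] ((12.600001335144043, 7.800000190734863), 36.869895935058594)
top r [244.7 247.6] 101 [490.   35.9  27. ] ((8.0, 12.399999618530273), 36.869895935058594)
side g [251.4 206.3] 79 [649.3 -51.9  27. ] ((8.607101440429688, 13.407215118408203), 65.55604553222656)
side g [289.4 207.8] 76 [559.5 -53.1  27. ] ((12.388185501098633, 6.920297145843506), 19.98310661315918)
side g [252.  235.2] 113 [640.5  38.   27. ] ((14.849242210388184, 9.899495124816895), 45.0)
side g [246.1 327.4] 13797 [623.9 320.8 150. ] ((116.0, 130.0), 90.0)
side r [193.6 228.1] 462 [773.3  26.8  27. ] ((15.282681465148926, 34.86946105957031), 3.5763344764709473)
side r [283.5 238.3] 122 [571.   41.8  27. ] ((9.893848419189453, 14.955817222595215), 32.47119140625)
side r [323.1 239.5] 102 [484.5  39.6  27. ] ((14.142135620117188, 9.192387580871582), 45.0)
```

View pics/mat_big.png

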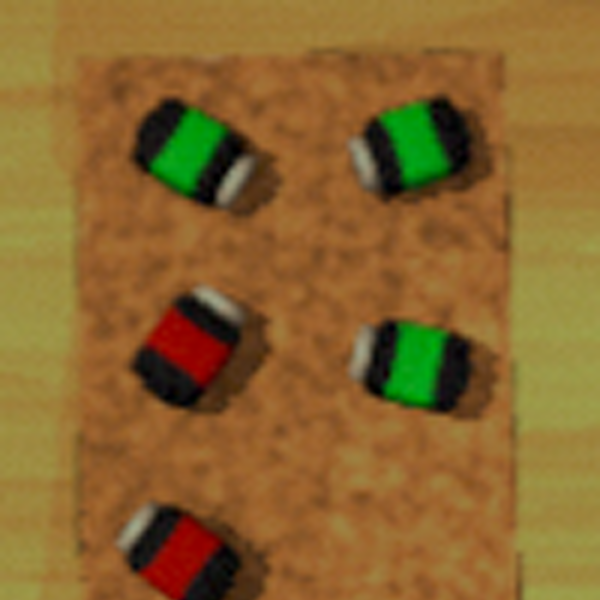

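View pics/unit_big.png

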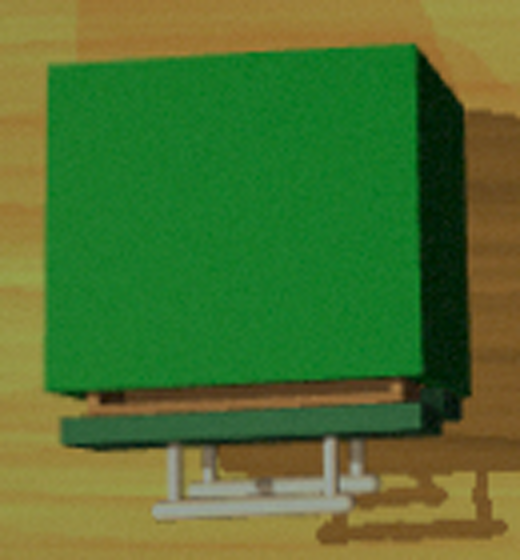

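```bash
python3 - <<'E'
from h import *
d=grab("top")
P=lambda a:np.array(a,float)/4+[55,125]-.375
c=cast(d,P([(50,66),(415,45),(421,375),(47,390)]),150)
print("roof",c.round(1).tolist(),c.mean(0).round(1))
for i in range(4): print(np.linalg.norm(c[i]-c[i-1]).round(1), np.degrees(np.arctan2(*(c[i]-c[i-1])[[1,0]])).round(1))
print("handle",cast(d,P([(157,512),(350,503)]),112).round(1).tolist())
print("front board top edges",cast(d,P([(61,418),(418,402),(61,446),(420,430)]),135).round(1).tolist())
# lights angles from black+tag+lens: use tag minAreaRect long axis = light y axis
H=hsv(d)
for nm,f in(("g",gm),("r",rm)):
    for q,s,m in blobs(f(H)):
        if s[4]>300: continue
        uv=np.argwhere(m)[:,::-1].astype(float)
        p=cast(d,uv,27)[:,:2]; 
        r=cv2.minAreaRect(p.astype(np.float32)); b=cv2.boxPoints(r)
        e=max([b[1]-b[0],b[2]-b[1]],key=np.linalg.norm)
        w=np.linalg.svd(p-p.mean(0))[2][0]
        print(nm,p.mean(0).round(1),"rect",np.round(r[0],1),np.round(r[1],1),"jaw deg",np.degrees(np.arctan2(e[1],e[0]))%180,np.degrees(np.arctan2(w[1],w[0]))%180)
b=cast(d,[(340,155),(424,139),(441,220),(356,236)],80); print("basket",b.round(0).tolist(),b.mean(0))
tool()
E
```

```text
roof [[709.0, 414.4, 150.0], [719.1, 216.4, 150.0], [544.9, 207.5, 150.0], [535.8, 405.2, 150.0]] [627.2 310.8 150. ]
173.4 3.0
198.3 -87.1
174.4 -177.1
197.9 92.6
handle [[474.3, 355.9, 112.0], [480.2, 251.2, 112.0]]
front board top edges [[522.4, 402.6, 135.0], [532.2, 211.6, 135.0], [507.6, 401.9, 135.0], [517.7, 210.2, 135.0]]
g [646.6  34.1] rect [646.6  34. ] [20.  30.1] jaw deg 148.76007 147.7370016865517
g [649.5 -54.4] rect [649.3 -54.2] [30.  19.2] jaw deg 19.885624 21.30480284148115
g [563.5 -53.8] rect [563.6 -53.8] [19.4 30.4] jaw deg 168.31146 169.27702259379492
r [570.2  32.8] rect [570.1  32.5] [29.5 18. ] jaw deg 53.17547 53.55742492593801
r [490.1  35.6] rect [490.1  35.5] [18.2 29.5] jaw deg 143.27577 141.0487580098963
basket [[694.0, -178.0, 80.0], [734.0, -374.0, 80.0], [547.0, -404.0, 80.0], [513.0, -209.0, 80.0]] [ 622.09146962 -291.44800451   80.        ]
t 0.25 tcp [ 304.3 -602.2  204.1] rpy [-1.571e+00  1.000e-03 -1.103e+00] F [ 0.5 -0.1  0.6] w 0.999
```

```bash
cat >> h.py <<'E'
def go(x,y,z,yaw):
    s=tool(); R=Ro.from_euler('xyz',s['orientation'])
    T=Ro.from_euler('xyz',[-np.pi/2,0,np.radians(yaw)])
    print('shift cm',(R.inv().apply(np.array([x,y,z])-s['tool_pos'])/10).round(2),'rot deg',np.degrees((R.inv()*T).as_rotvec()).round(1))
E
python3 - <<'E'
from h import *
go(600,-200,300,-20)
E
```

```text
t 0.25 tcp [ 304.3 -602.2  204.1] rpy [-1.571e+00  1.000e-03 -1.103e+00] F [ 0.5 -0.1  0.6] w 0.999
shift cm [-22.57  -9.58  44.53] rot deg [ -0.  -43.2  -0. ]
```

Emit:
step_arm:
  plan: [-1,-2,2,0,-2,0,-3,-4,6,0,-6,0,-6,-6,12,0,-11,0,-9,-8,18,0,-16,0,-12,-9.5,24,0,-22,0,-15,-9.5,30,0,-28,0,-18,-9.5,36,0,-34,0,-20.5,-9.5,41,0,-39,0,-22,-9.5,43.5,0,-42,0,-22.6,-9.5,44.5,0,-43,0]
  gripper: 0.62

```text
time: 1.08
tool_pos: [535.6, -288.9, 294.1]
orientation: [-1.571, -0.0, -0.35]
ft_force: [1.0, -0.4, 0.0]
width: 0.384
```

```bash
python3 - <<'E'
from h import *
go(477,303,250,3)
E
```

```text
t 1.08 tcp [ 535.6 -288.9  294.1] rpy [-1.571 -0.    -0.35 ] F [ 1.  -0.4  0. ] w 0.384
shift cm [-25.8    4.39  53.59] rot deg [  0.  -23.1   0. ]
```

Emit:
step_arm:
  plan: [-1,0,2,0,-2,0,-3,0,7,0,-5,0,-6,0,13,0,-8,0,-9,0,19,0,-11,0,-12,0,25,0,-14,0,-15,1,31,0,-17,0,-18,2,37,0,-20,0,-20,3,42,0,-23,0,-21,3,44,0,-23,0,-21,3,44,0,-23,0]

```text
time: 1.92
tool_pos: [497.3, 105.6, 273.4]
orientation: [-1.571, -0.001, 0.049]
ft_force: [1.1, 0.2, -0.4]
width: 0.378
```

```bash
python3 - <<'E'
from h import *
go(477,303,250,3)
E
```

```text
t 1.92 tcp [497.3 105.6 273.4] rpy [-1.571e+00 -1.000e-03  4.900e-02] F [ 1.1  0.2 -0.4] w 0.378
shift cm [-1.07  2.33 19.81] rot deg [ 0.  -0.2  0. ]
```

Emit:
step_arm:
  plan: [0,0,0,0,0,0,0,0,0,0,0,0,0,0,0,0,0,0,0,0,0,0,0,0,0,0,0,0,0,0,0,0,0,0,0,0,0,0,0,0,0,0,0,0,0,0,0,0,0,0,0,0,0,0,0,0,0,0,0,0]

```text
time: 2.75
tool_pos: [498.0, 103.8, 273.4]
orientation: [-1.571, -0.0, 0.049]
ft_force: [0.1, 0.4, -0.3]
width: 0.382
```

```bash
python3 - <<'E'
from h import *
go(477,303,250,3)
E
```

```text
t 2.75 tcp [498.  103.8 273.4] rpy [-1.571 -0.     0.049] F [ 0.1  0.4 -0.3] w 0.382
shift cm [-1.13  2.34 20.  ] rot deg [ 0.  -0.2  0. ]
```

Emit:
step_arm:
  plan: [-0.1,0.2,2,0,0,0,-0.3,0.5,4.5,0,0,0,-0.5,1,7.5,0,0,0,-0.7,1.5,10.5,0,0,0,-0.9,2,13.5,0,0,0,-1,2.3,16.5,0,0,0,-1.1,2.3,18.5,0,0,0,-1.1,4,20,0,0,0,-1.1,6.5,20,0,0,0,-1.1,8.5,20,0,0,0]

```text
time: 3.58
tool_pos: [476.6, 304.7, 187.4]
orientation: [-1.57, -0.0, 0.051]
ft_force: [1.0, -1.1, -0.4]
width: 0.377
```

```bash
python3 - <<'E'
from h import *
go(477,303,93,3)
d=grab("side")
cv2.imwrite("pics/s1.png",cv2.resize(d["pixels"][180:384,180:440],None,fx=3,fy=2.9)[:,:,::-1])
d=grab("top")
cv2.imwrite("pics/t1.png",cv2.resize(d["pixels"][120:320,50:310],None,fx=3,fy=3)[:,:,::-1])
E
```

```text
t 3.58 tcp [476.6 304.7 187.4] rpy [-1.57  -0.     0.051] F [ 1.  -1.1 -0.4] w 0.377
shift cm [ 0.03  9.44 -0.18] rot deg [-0.  -0.1  0. ]
```

View pics/s1.png

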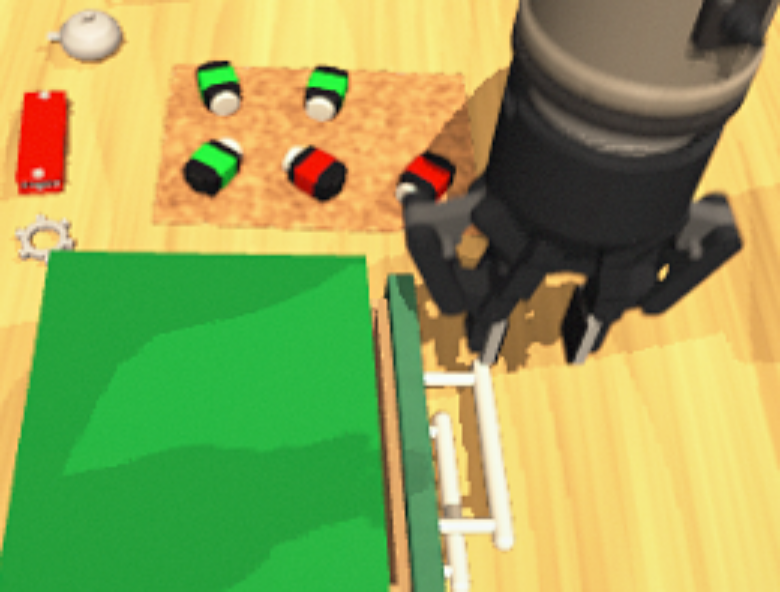

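View pics/t1.png

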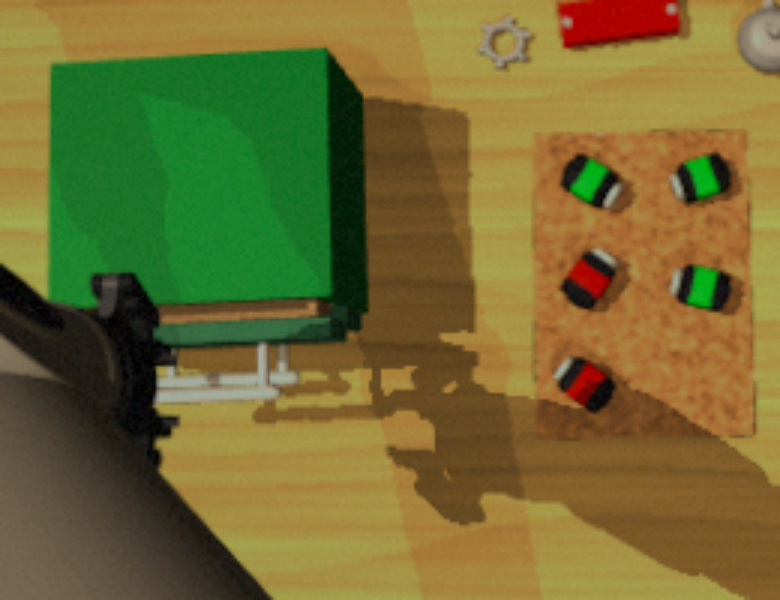

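Emit:
step_arm:
  plan: [0,1,-0.1,0,0,0,0,2,-0.1,0,0,0,0,3,-0.1,0,0,0,0,4,-0.1,0,0,0,0,5,-0.1,0,0,0,0,6,-0.1,0,0,0,0,6.5,-0.1,0,0,0,0,7,-0.1,0,0,0,0,7,-0.1,0,0,0,0,7,-0.1,0,0,0]

```text
time: 4.52
tool_pos: [477.2, 302.3, 118.3]
orientation: [-1.571, 0.0, 0.049]
ft_force: [0.4, 0.3, 0.2]
width: 0.382
```

```bash
python3 - <<'E'
from h import *
go(477,303,100,3)
d=grab("side")
cv2.imwrite("pics/s2.png",cv2.resize(d["pixels"][180:384,180:440],None,fx=3,fy=2.9)[:,:,::-1])
E
```

```text
t 4.52 tcp [477.2 302.3 118.3] rpy [-1.571  0.     0.049] F [0.4 0.3 0.2] w 0.382
shift cm [-0.01  1.83  0.07] rot deg [-0.  -0.2 -0. ]
```

View pics/s2.png

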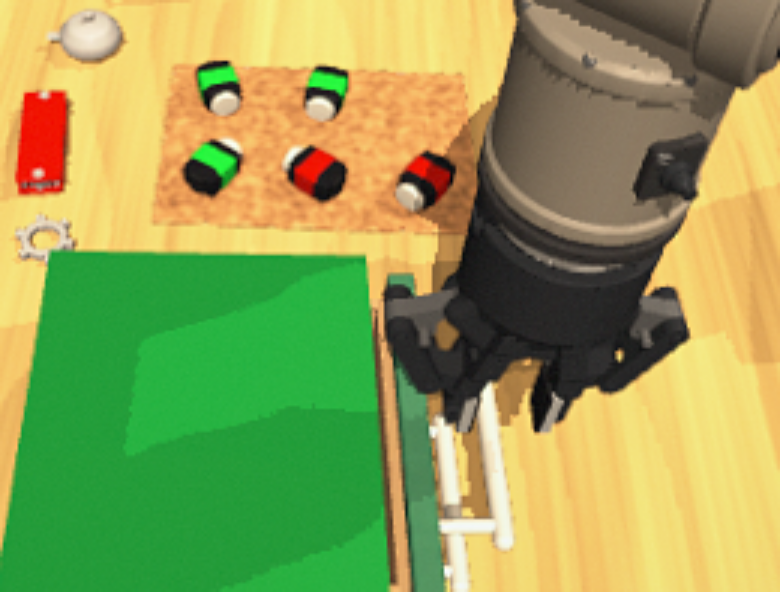

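Emit:
step_arm:
  plan: [0,0.3,0,0,0,0,0,0.6,0,0,0,0,0,0.9,0,0,0,0,0,1.2,0,0,0,0,0,1.5,0,0,0,0,0,1.5,0,0,0,0,0,1.5,0,0,0,0,0,1.5,0,0,0,0,0,1.5,0,0,0,0,0,1.5,0,0,0,0]

```text
time: 5.4
tool_pos: [477.3, 302.3, 103.5]
orientation: [-1.571, -0.0, 0.049]
ft_force: [-0.6, -0.0, -0.7]
width: 0.379
```

Emit:
step_arm:
  plan: [0,0,0,0,0,0,0,0,0,0,0,0,0,0,0,0,0,0,0,0,0,0,0,0,0,0,0,0,0,0,0,0,0,0,0,0,0,0,0,0,0,0,0,0,0,0,0,0,0,0,0,0,0,0,0,0,0,0,0,0]
  gripper: 1
  squeeze: 40

```text
time: 6.23
tool_pos: [477.2, 302.2, 103.4]
orientation: [-1.571, -0.0, 0.049]
ft_force: [0.8, 0.0, 0.6]
width: -0.002
```

```bash
python3 - <<'E'
from h import *
d=grab("side")
P=proj(d,[[477,302,103],[477,302,112],[474.3,352,112],[480,252,112]]);print(P.round(1), (P-[180,180])*[3,2.9])
cv2.imwrite("pics/s3.png",cv2.resize(d["pixels"][270:370,280:410],None,fx=6,fy=6,interpolation=cv2.INTER_CUBIC)[:,:,::-1])
E
```

```text
[[341.  336. ]
 [341.9 333.4]
 [346.  364.5]
 [337.9 305.2]] [[483.02351923 452.43595921]
 [485.80186843 444.81387983]
 [498.0465705  535.02538034]
 [473.81251616 363.14180119]]
```

View pics/s3.png

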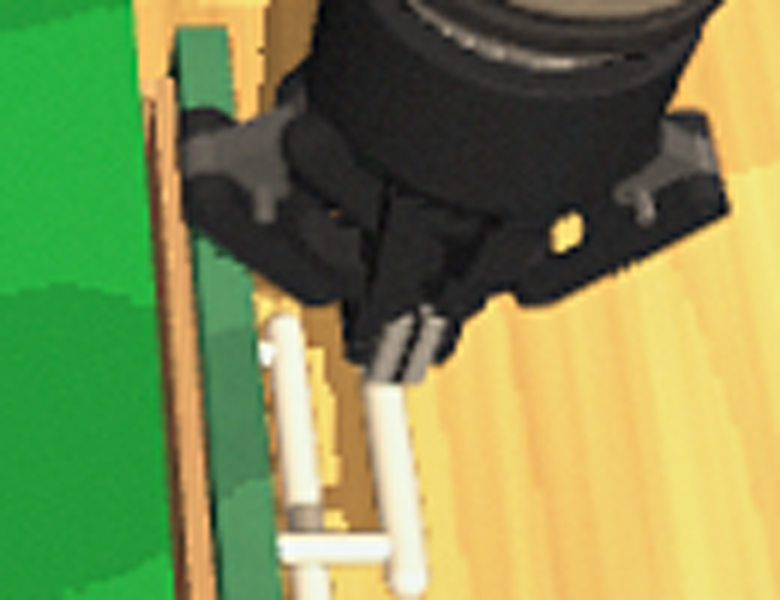

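```bash
python3 - <<'E'
from h import *
d=grab("side");t=grab("top","t3")
for p in([476.6,304.7,187.4],[476.6,315.7,187.4],[477,302,103.5],[477,313,103.5]): print(p,proj(d,p).round(1),proj(t,p).round(1))
s=tool()
cv2.imwrite("pics/t3b.png",cv2.resize(t["pixels"][200:290,60:190],None,fx=6,fy=6,interpolation=cv2.INTER_CUBIC)[:,:,::-1])
# triangulate bar end near camera  (side)
for z in(105,112,118): print(z,cast(d,[(348,367.5),(340,334.5)],z).round(1).tolist())
E
```

```text
[476.6, 304.7, 187.4] [[351.  310.4]] [[106.8 250.9]]
[476.6, 315.7, 187.4] [[351.7 317.4]] [[101.3 250.8]]
[477, 302, 103.5] [[341.1 335.9]] [[119.7 251.8]]
[477, 313, 103.5] [[341.5 342.4]] [[114.6 251.7]]
t 6.38 tcp [477.2 302.2 103.4] rpy [-1.571 -0.     0.049] F [ 0.7  0.1 -0.3] w -0.001
105 [[470.2, 353.6, 105.0], [478.8, 300.5, 105.0]]
112 [[471.7, 356.5, 112.0], [480.2, 304.0, 112.0]]
118 [[472.9, 359.0, 118.0], [481.3, 307.1, 118.0]]
```

View pics/t3b.png

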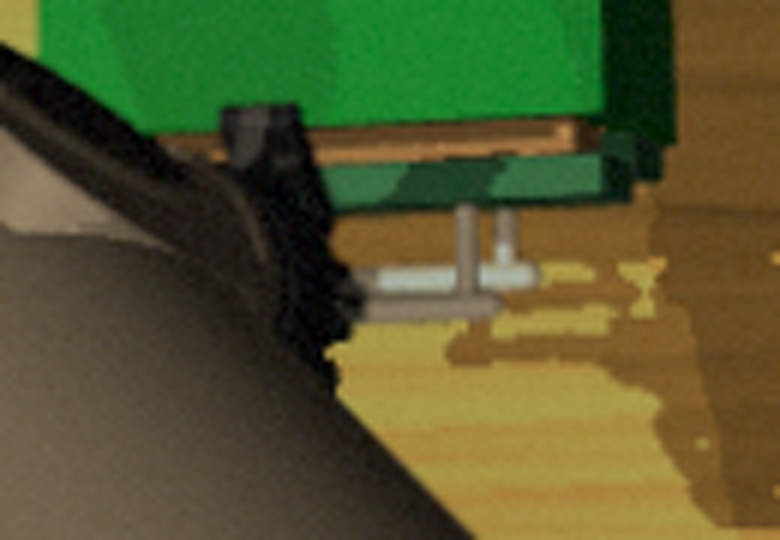

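```bash
python3 - <<'E'
from h import *
d=grab("side");t=grab("top")
print(tri([t,d],[(93.9,252.6),(348,367.5)]),tri([t,d],[(142.1,250.4),(341.2,305.5)]))
print("roof corners", tri([t,d],[(55+415/4-.4,125+45/4-.4),(195,267)]),tri([t,d],[(55+421/4-.4,125+375/4-.4),(301.5,268)]))
print(proj(d,[[470,302,103.5],[477,302,125],[477,313,125]]).round(1))
m=(np.abs(d["pixels"].astype(int)-128).max(2)>-1)
cv2.imwrite("pics/s4.png",cv2.resize(d["pixels"][310:350,325:375],None,fx=14,fy=14,interpolation=cv2.INTER_NEAREST)[:,:,::-1])
E
```

```text
[473.03584417 356.22035989 112.2119841 ] [477.47635512 251.91012884 112.59492668]
roof corners [719.69652356 217.05082045 146.87715112] [543.89305519 207.81221621 149.57097869]
[[345.5 336.1]
 [343.3 329.5]
 [343.8 336.1]]
```

View pics/s4.png

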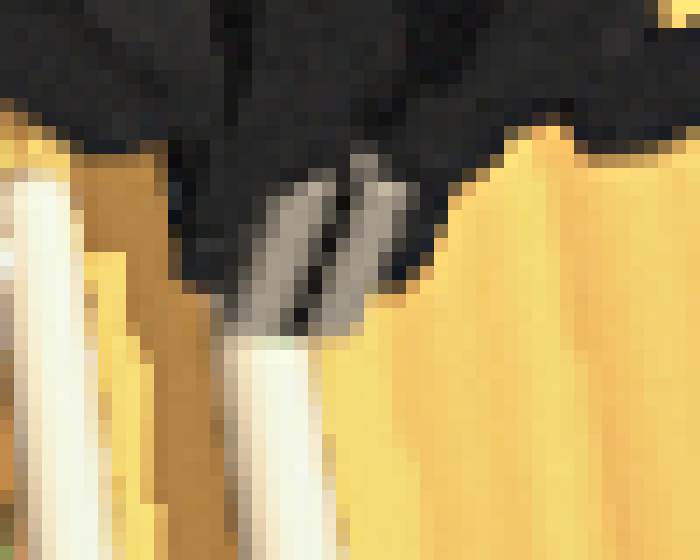

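Emit:
step_arm:
  plan: [0,0,0,0,0,0,0,0,0,0,0,0,0,0,0,0,0,0,0,0,0,0,0,0,0,0,0,0,0,0,0,0,0,0,0,0,0,0,0,0,0,0,0,0,0,0,0,0,0,0.2,0,0,0,0,0,0.4,0,0,0,0]
  gripper: 0.62

```text
time: 7.32
tool_pos: [477.3, 302.2, 99.3]
orientation: [-1.571, -0.0, 0.049]
ft_force: [0.1, -0.1, -0.0]
width: 0.383
```

Emit:
step_arm:
  plan: [0,0.2,0,0,0,0,0,0.4,0,0,0,0,0,0.6,0,0,0,0,0,0.8,0,0,0,0,0,1,0,0,0,0,0,1,0,0,0,0,0,1,0,0,0,0,0,1,0,0,0,0,0,1,0,0,0,0,0,1,0,0,0,0]

```text
time: 8.15
tool_pos: [477.3, 302.2, 89.5]
orientation: [-1.571, -0.0, 0.049]
ft_force: [-0.0, -0.3, -0.4]
width: 0.381
```

```bash
python3 - <<'E'
from h import *
d=grab("side");tool()
cv2.imwrite("pics/s5.png",cv2.resize(d["pixels"][270:370,280:410],None,fx=6,fy=6,interpolation=cv2.INTER_CUBIC)[:,:,::-1])
E
```

```text
t 8.2 tcp [477.3 302.2  89.5] rpy [-1.571 -0.     0.049] F [ 1.   0.3 -0.3] w 0.377
```

View pics/s5.png

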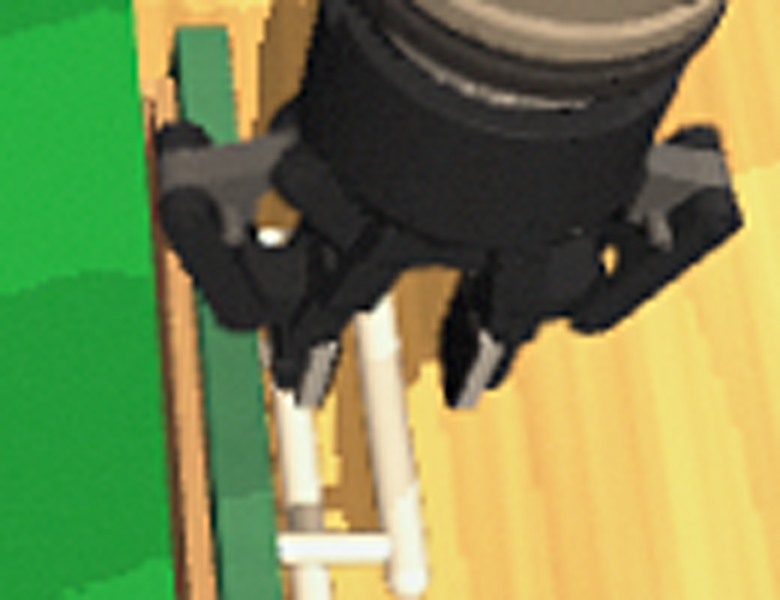

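Emit:
step_arm:
  plan: [0,0.2,0,0,0,0,0,0.4,0,0,0,0,0,0.6,0,0,0,0,0,0.8,0,0,0,0,0,0.8,0,0,0,0,0,0.8,0,0,0,0,0,0.8,0,0,0,0,0,0.8,0,0,0,0,0,0.8,0,0,0,0,0,0.8,0,0,0,0]

```text
time: 9.03
tool_pos: [477.3, 302.2, 81.5]
orientation: [-1.571, -0.0, 0.049]
ft_force: [-0.0, -0.2, 1.0]
width: 0.383
```

Emit:
step_arm:
  plan: [0,0,0,0,0,0,0,0,0,0,0,0,0,0,0,0,0,0,0,0,0,0,0,0,0,0,0,0,0,0,0,0,0,0,0,0,0,0,0,0,0,0,0,0,0,0,0,0,0,0,0,0,0,0,0,0,0,0,0,0]
  gripper: 1
  squeeze: 40

```text
time: 9.87
tool_pos: [477.3, 302.2, 81.5]
orientation: [-1.571, -0.0, 0.049]
ft_force: [-0.8, -0.9, 3.7]
width: 0.103
```

Emit:
step_arm:
  plan: [-0.5,0,0,0,0,0,-1.5,0,0,0,0,0,-2.7,0,0,0,0,0,-4,0,0,0,0,0,-5.3,0,0,0,0,0,-6.6,0,0,0,0,0,-8,0,0,0,0,0,-9.3,0,0,0,0,0,-10,0,0,0,0,0,-10.4,0,0,0,0,0]

```text
time: 10.7
tool_pos: [371.2, 296.6, 81.5]
orientation: [-1.572, 0.0, 0.05]
ft_force: [2.2, -2.2, 4.5]
width: 0.106
```

```bash
python3 - <<'E'
from h import *
d=grab("side","s6");tool();grab("top","t6")
E
```

```text
t 10.75 tcp [370.8 296.5  81.4] rpy [-1.572e+00  1.000e-03  5.000e-02] F [-2.2 -2.5  6.6] w 0.108
```

View pics/s6.png

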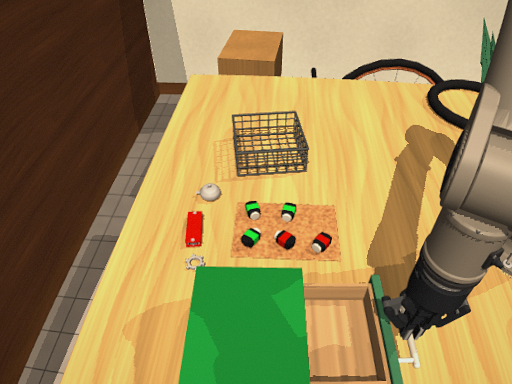

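View pics/t6.png

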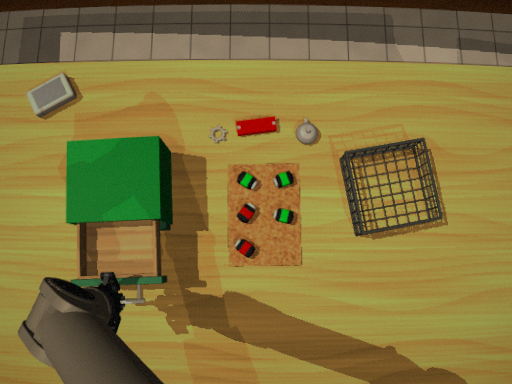

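Emit:
step_arm:
  plan: [0,0,0,0,0,0,0,0,0,0,0,0,0,0,0,0,0,0,0,0,0,0,0,0,0,0,0,0,0,0,0,-2,0,0,0,0,0,-5,0,0,0,0,0,-9,0,0,0,0,0,-13,0,0,0,0,0,-16,0,0,0,0]
  gripper: 0.62

```text
time: 11.63
tool_pos: [373.4, 297.9, 244.3]
orientation: [-1.569, -0.002, 0.049]
ft_force: [0.8, 0.7, -0.1]
width: 0.378
```

```bash
python3 - <<'E'
from h import *
go(563,-54,180,-11.5)
E
```

```text
t 11.63 tcp [373.4 297.9 244.3] rpy [-1.569 -0.002  0.049] F [ 0.8  0.7 -0.1] w 0.378
shift cm [ 17.19   6.4  -36.09] rot deg [-0.1 14.3  0.1]
```

Emit:
step_arm:
  plan: [1,0,-1.5,0,1,0,3,0,-5,0,3,0,5,0,-9.5,0,4.5,0,7,0,-14,0,6,0,9,0,-18.5,0,8,0,11,0,-23,0,10,0,13,1,-27.5,0,12,0,15,3,-32,0,13,0,16.5,4.5,-35,0,14,0,17.2,6.4,-36.1,0,14.3,0]
  gripper: 0.35

```text
time: 12.47
tool_pos: [555.2, -41.3, 190.0]
orientation: [-1.571, -0.004, -0.203]
ft_force: [0.5, 0.1, 0.9]
width: 0.648
```

```bash
cat >>h.py <<'E'
def lights():
    d=grab("top");H=hsv(d);out=[]
    for nm,f in(("g",gm),("r",rm)):
        for q,s,m in blobs(f(H)):
            if s[4]>300: continue
            p=cast(d,np.argwhere(m)[:,::-1].astype(float),27)[:,:2]
            r=cv2.minAreaRect(p.astype(np.float32)); w=np.linalg.svd(p-p.mean(0))[2][0]
            a=np.degrees(np.arctan2(w[1],w[0]))%180; a=a-180 if a>100 else a
            out.append((nm,p.mean(0),a)); print(nm,s[4],q.round(0),p.mean(0).round(1),'size',np.round(r[1],0),'jaw',round(a,1))
    return d,out
E
python3 - <<'E'
from h import *
d,_=lights()
cv2.imwrite("pics/t7.png",d["pixels"][:,:,::-1])
go(563.5,-54,100,-11.5)
d=grab("side","s7")
E
```

```text
g 108 [246. 180.] [646.6  33.7] size [20. 30.] jaw -30.6
r 99 [246. 213.] [570.3  32.7] size [28. 18.] jaw 51.6
r 103 [245. 247.] [490.2  35.5] size [18. 29.] jaw -36.5
t 12.52 tcp [554.9 -49.2 184.2] rpy [-1.575  0.002 -0.211] F [ 1.9 -6.6 -2.5] w 0.65
shift cm [ 0.96  8.42 -0.26] rot deg [ 0.2 -0.6 -0.1]
```

View pics/s7.png

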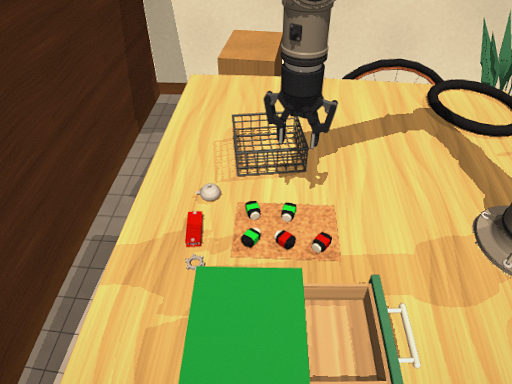

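```bash
python3 - <<'E'
from h import *
s=tool();p=s['tool_pos'];d=grab("side")
for dz in(0,13,25,40): print(dz,proj(d,p+[0,0,dz]).round(1))
cv2.imwrite("pics/s8.png",cv2.resize(d["pixels"][85:185,240:370],None,fx=6,fy=6,interpolation=cv2.INTER_CUBIC)[:,:,::-1])
go(563.5,-54,100,-11.5)
E
```

```text
t 12.57 tcp [552.9 -45.9 185.1] rpy [-1.574  0.005 -0.21 ] F [-1.  -1.1  0.2] w 0.648
0 [[296.7 156.4]]
13 [[297.2 151.3]]
25 [[297.6 146.6]]
40 [[298.1 140.5]]
t 12.62 tcp [552.7 -42.  186.6] rpy [-1.572  0.004 -0.207] F [0.2 0.7 0. ] w 0.648
shift cm [ 1.34  8.66 -0.94] rot deg [ 0.1 -0.3 -0.2]
```

View pics/s8.png

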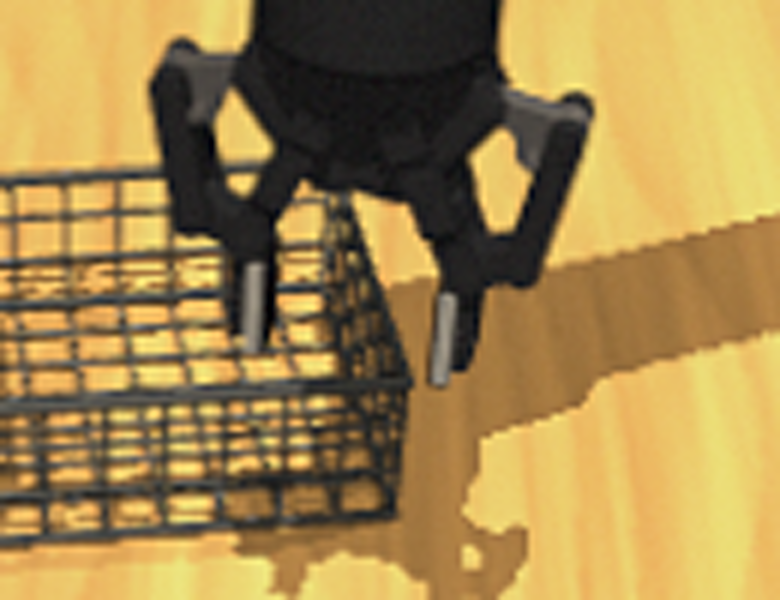

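Emit:
step_arm:
  plan: [0.2,0.5,-0.1,0,0,0,0.4,1.5,-0.3,0,0,0,0.6,3,-0.5,0,0,0,0.9,4.5,-0.7,0,0,0,1.2,6,-0.8,0,0,0,1.3,7.5,-0.9,0,0,0,1.3,9,-0.9,0,0,0,1.3,10.5,-0.9,0,0,0,1.3,12,-0.9,0,0,0,1.3,12.5,-0.9,0,0,0]

```text
time: 13.45
tool_pos: [562.8, -48.4, 62.1]
orientation: [-1.571, 0.003, -0.198]
ft_force: [-1.0, 0.2, -0.3]
width: 0.651
```

```bash
python3 - <<'E'
from h import *
go(563.5,-54,-12,-11.5)
d=grab("side")
cv2.imwrite("pics/s9.png",cv2.resize(d["pixels"][150:250,220:350],None,fx=6,fy=6,interpolation=cv2.INTER_CUBIC)[:,:,::-1])
E
```

```text
t 13.45 tcp [562.8 -48.4  62.1] rpy [-1.571  0.003 -0.198] F [-1.   0.2 -0.3] w 0.651
shift cm [ 0.2   7.41 -0.53] rot deg [-0.   0.1 -0.2]
```

View pics/s9.png

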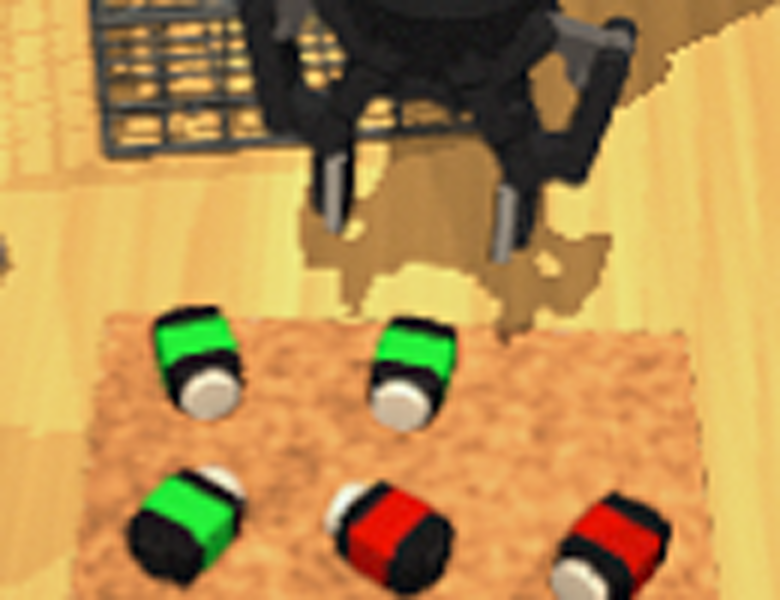

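Emit:
step_arm:
  plan: [0.1,0.5,-0.2,0,0,0,0.2,1.5,-0.5,0,0,0,0.2,2.5,-0.5,0,0,0,0.2,3.5,-0.5,0,0,0,0.2,4.5,-0.5,0,0,0,0.2,5.3,-0.5,0,0,0,0.2,6,-0.5,0,0,0,0.2,6.5,-0.5,0,0,0,0.2,7,-0.5,0,0,0,0.2,7,-0.5,0,0,0]

```text
time: 14.33
tool_pos: [564.7, -55.1, -6.9]
orientation: [-1.571, 0.001, -0.2]
ft_force: [-0.0, -0.2, -0.1]
width: 0.655
```

```bash
python3 - <<'E'
from h import *
go(563.5,-54,-12,-11.5)
d=grab("side")
cv2.imwrite("pics/s10.png",cv2.resize(d["pixels"][150:250,220:350],None,fx=6,fy=6,interpolation=cv2.INTER_CUBIC)[:,:,::-1])
E
```

```text
t 14.33 tcp [564.7 -55.1  -6.9] rpy [-1.571e+00  1.000e-03 -2.000e-01] F [-0.  -0.2 -0.1] w 0.655
shift cm [-0.14  0.51  0.08] rot deg [ 0.   0.  -0.1]
```

View pics/s10.png

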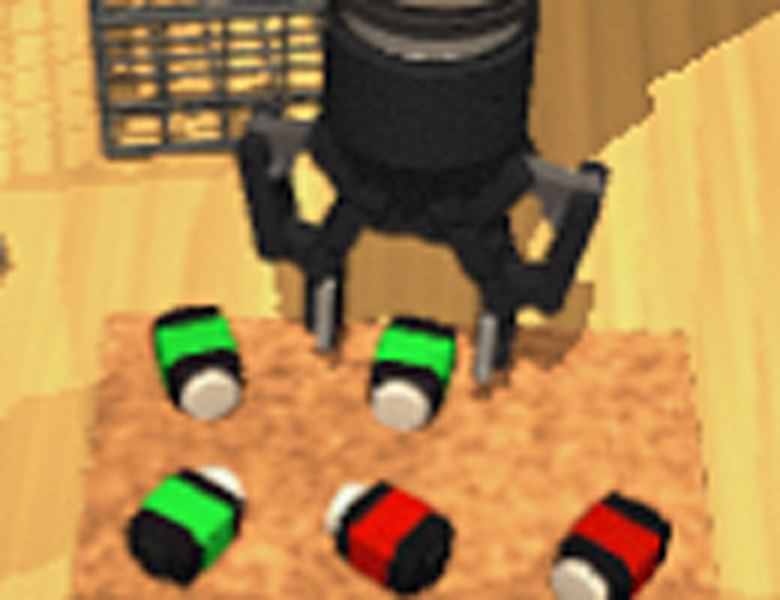

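Emit:
step_arm:
  plan: [-0.1,0.2,0,0,0,0,-0.1,0.4,0.1,0,0,0,-0.1,0.6,0.1,0,0,0,-0.1,0.6,0.1,0,0,0,-0.1,0.6,0.1,0,0,0,-0.1,0.6,0.1,0,0,0,-0.1,0.6,0.1,0,0,0,-0.1,0.6,0.1,0,0,0,-0.1,0.6,0.1,0,0,0,-0.1,0.6,0.1,0,0,0]

```text
time: 15.22
tool_pos: [564.5, -54.0, -11.8]
orientation: [-1.571, -0.0, -0.201]
ft_force: [-0.6, 0.6, -0.6]
width: 0.65
```

Emit:
step_arm:
  plan: [0,0,0,0,0,0,0,0,0,0,0,0,0,0,0,0,0,0,0,0,0,0,0,0,0,0,0,0,0,0,0,0,0,0,0,0,0,0,0,0,0,0,0,0,0,0,0,0,0,0,0,0,0,0,0,0,0,0,0,0]
  gripper: 1
  squeeze: 50

```text
time: 16.05
tool_pos: [564.8, -54.0, -11.6]
orientation: [-1.571, -0.001, -0.201]
ft_force: [-0.8, 1.2, 5.7]
width: 0.333
```

Emit:
step_arm:
  plan: [0,-0.5,0,0,0,0,0,-1.5,0,0,0,0,0,-3,0,0,0,0,0,-5,0,0,0,0,0,-8,0,0,0,0,0,-11,0,0,0,0,0,-14,0,0,0,0,0,-17,0,0,0,0,0,-19,0,0,0,0,0,-20,0,0,0,0]

```text
time: 16.88
tool_pos: [565.8, -53.9, 191.9]
orientation: [-1.57, -0.005, -0.201]
ft_force: [0.2, 0.2, -0.6]
width: 0.338
```

```bash
python3 - <<'E'
from h import *
go(481,304,220,3)
d=grab("side","s11")
E
```

```text
t 16.88 tcp [565.8 -53.9 191.9] rpy [-1.57  -0.005 -0.201] F [ 0.2  0.2 -0.6] w 0.338
shift cm [-15.43  -2.86  33.38] rot deg [  0.  -14.5   0.3]
```

View pics/s11.png

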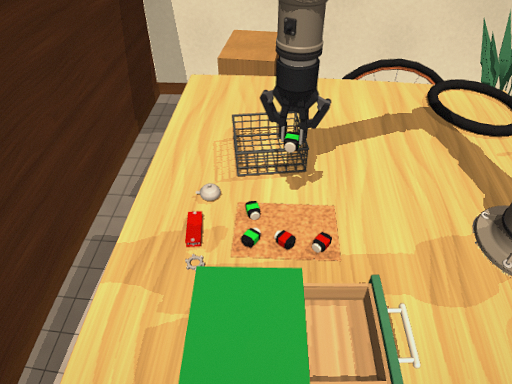

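Emit:
step_arm:
  plan: [-0.5,-1,1,0,-1,0,-2,-2,4.5,0,-2,0,-4,-2.5,9,0,-4,0,-6,-2.8,13.5,0,-6,0,-8,-2.8,18,0,-8,0,-10,-2.8,22.5,0,-10,0,-12,-2.8,27,0,-12,0,-14,-2.8,31.5,0,-13.5,0,-15,-2.8,34,0,-14.5,0,-15,-2.8,35,0,-14.5,0]

```text
time: 17.77
tool_pos: [484.2, 320.9, 214.8]
orientation: [-1.572, 0.003, 0.056]
ft_force: [0.8, -0.4, -1.3]
width: 0.337
```

```bash
python3 - <<'E'
from h import *
go(478,353,180,3)
E
```

```text
t 17.77 tcp [484.2 320.9 214.8] rpy [-1.572  0.003  0.056] F [ 0.8 -0.4 -1.3] w 0.337
shift cm [-0.43  3.48  3.24] rot deg [ 0.1  0.2 -0.2]
```

Emit:
step_arm:
  plan: [-0.2,0,1,0,0,0,-0.3,1,2,0,0,0,-0.4,2,3,0,0,0,-0.4,3.5,3.2,0,0,0,-0.4,5,3.2,0,0,0,-0.4,6.5,3.2,0,0,0,-0.4,7.5,3.2,0,0,0,-0.4,8,3.2,0,0,0,-0.4,8,3.2,0,0,0,-0.4,8,3.2,0,0,0]

```text
time: 18.6
tool_pos: [481.7, 350.2, 135.9]
orientation: [-1.571, 0.0, 0.052]
ft_force: [0.2, -0.0, 0.4]
width: 0.336
```

```bash
python3 - <<'E'
from h import *
go(478,353,75,3)
d=grab("side")
cv2.imwrite("pics/s12.png",cv2.resize(d["pixels"][250:384,250:430],None,fx=4.4,fy=4.4,interpolation=cv2.INTER_CUBIC)[:,:,::-1])
t=grab("top")
cv2.imwrite("pics/t12.png",cv2.resize(t["pixels"][200:300,60:190],None,fx=6,fy=6,interpolation=cv2.INTER_CUBIC)[:,:,::-1])
print(cast(t,np.array([(85,250),(154,250)]),128))
E
```

```text
t 18.6 tcp [481.7 350.2 135.9] rpy [-1.571  0.     0.052] F [ 0.2 -0.   0.4] w 0.336
shift cm [-0.35  6.09  0.31] rot deg [ 0. -0. -0.]
[[479.1846344  370.09842882 128.        ]
 [480.82936885 222.48630384 128.        ]]
```

View pics/s12.png

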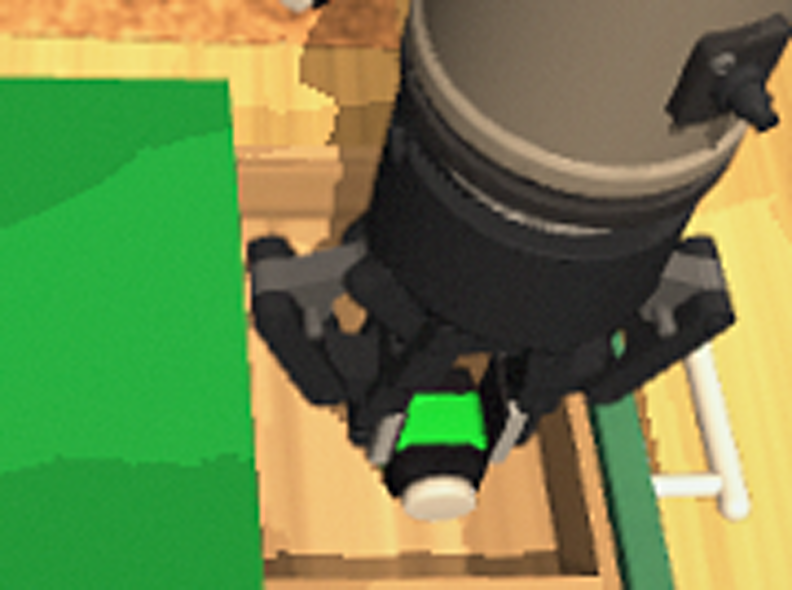

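View pics/t12.png

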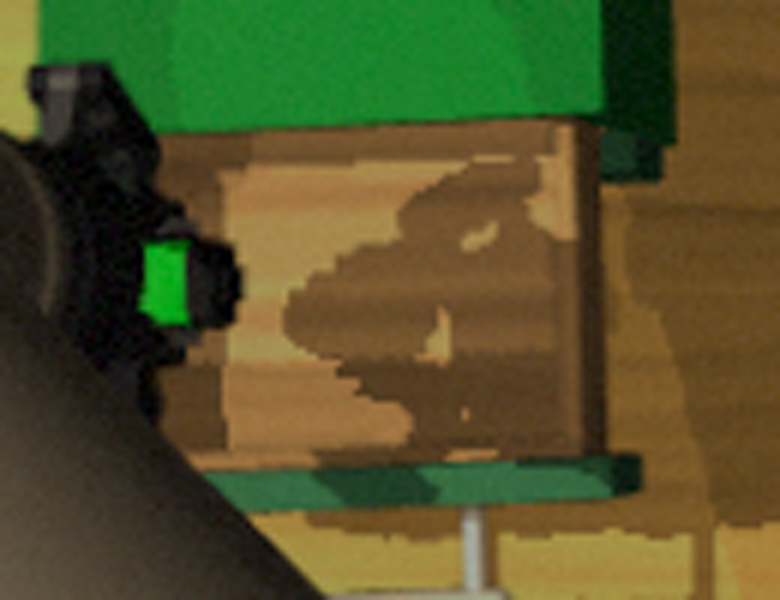

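Emit:
step_arm:
  plan: [-0.3,0.5,0,0,0,0,-0.5,1,0,0,0,0,-0.5,1.7,0,0,0,0,-0.5,2.4,0,0,0,0,-0.5,3.1,0,0,0,0,-0.5,3.8,0,0,0,0,-0.5,4.5,0,0,0,0,-0.5,5,0,0,0,0,-0.5,5.2,0,0,0,0,-0.5,5.2,0,0,0,0]

```text
time: 19.53
tool_pos: [476.3, 350.1, 83.4]
orientation: [-1.571, 0.001, 0.052]
ft_force: [0.5, 1.2, -0.3]
width: 0.34
```

```bash
python3 - <<'E'
from h import *
go(476,350,84,3)
d=grab("side")
cv2.imwrite("pics/s13.png",cv2.resize(d["pixels"][250:384,250:430],None,fx=4.4,fy=4.4,interpolation=cv2.INTER_CUBIC)[:,:,::-1])
E
```

```text
t 19.53 tcp [476.3 350.1  83.4] rpy [-1.571e+00  1.000e-03  5.200e-02] F [ 0.5  1.2 -0.3] w 0.34
shift cm [-0.03 -0.06 -0.01] rot deg [ 0.   0.  -0.1]
```

View pics/s13.png

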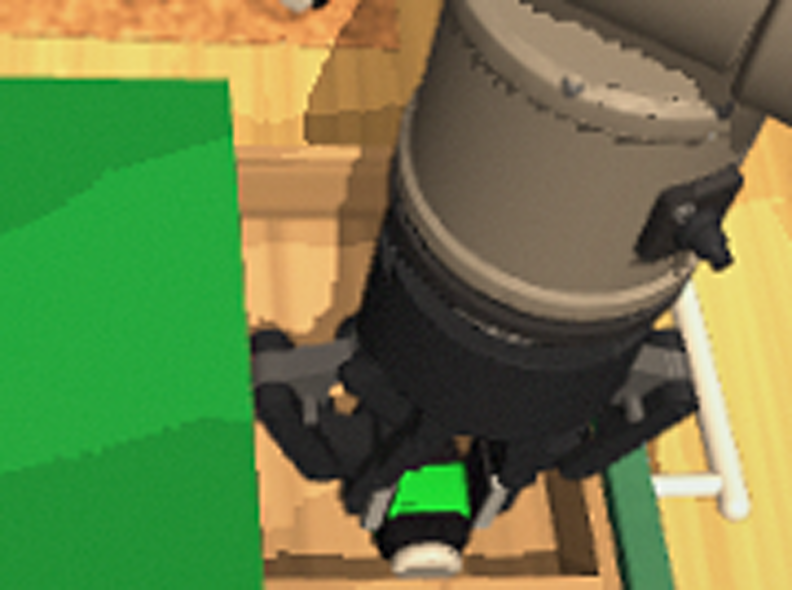

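Emit:
step_arm:
  plan: [0,0,0,0,0,0,0,0,0,0,0,0,0,0,0,0,0,0,0,0,0,0,0,0,0,0,0,0,0,0,0,-1,0,0,0,0,0,-3,0,0,0,0,0,-6,0,0,0,0,0,-10,0,0,0,0,0,-13,0,0,0,0]
  gripper: 0.48

```text
time: 20.42
tool_pos: [476.7, 350.9, 217.5]
orientation: [-1.569, -0.001, 0.053]
ft_force: [1.0, 1.6, 0.3]
width: 0.519
```

```bash
python3 - <<'E'
from h import *
lights()
go(649.5,-54,150,21)
d=grab("side")
cv2.imwrite("pics/s14.png",cv2.resize(d["pixels"][180:384,180:440],None,fx=3,fy=2.9,interpolation=cv2.INTER_CUBIC)[:,:,::-1])
E
```

```text
g 106 [246. 180.] [646.6  33.9] size [19. 30.] jaw -29.6
g 107 [284. 179.] [649.8 -54.4] size [30. 20.] jaw 20.5
g 115 [ 97. 251.] [480.9 376.6] size [30. 19.] jaw 1.3
r 103 [246. 212.] [570.3  33.2] size [30. 18.] jaw 53.5
r 102 [245. 247.] [490.2  35.4] size [18. 29.] jaw -35.3
t 20.47 tcp [479.  353.5 223.7] rpy [-1.564 -0.009  0.053] F [1.5 1.7 4.8] w 0.52
shift cm [ 14.81   7.23 -41.64] rot deg [ -0.3 -18.    0.6]
```

View pics/s14.png

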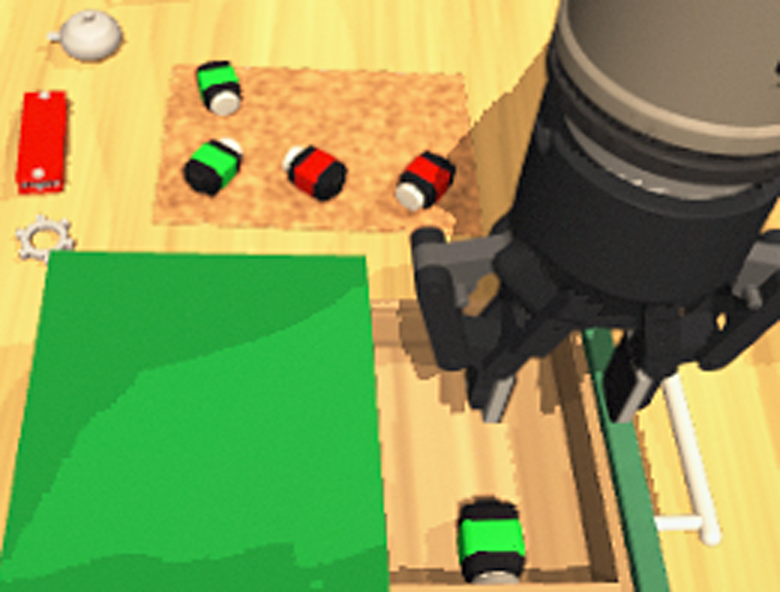

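Emit:
step_arm:
  plan: [1,0,-3,0,-1,0,2,0,-7,0,-3,0,4,0,-11,0,-5,0,5.5,0,-15,0,-7,0,7,0,-19,0,-9,0,8.5,0,-23,0,-11,0,10,0,-27,0,-13,0,11.5,0,-31,0,-15,0,13,1,-35,0,-17,0,14,2,-38,0,-18,0]
  gripper: 0.35

```text
time: 21.35
tool_pos: [637.0, -22.3, 195.8]
orientation: [-1.572, -0.002, 0.368]
ft_force: [1.1, -0.0, 0.2]
width: 0.649
```

```bash
python3 - <<'E'
from h import *
lights()
go(649.8,-54,60,21)
E
```

```text
g 107 [246. 180.] [646.6  34. ] size [20. 30.] jaw -30.7
g 120 [ 97. 250.] [481.  376.7] size [30. 19.] jaw 2.5
r 61 [240. 129.] [768.9  48.7] size [34. 13.] jaw 8.6
r 102 [246. 212.] [570.3  33. ] size [29. 18.] jaw 54.4
r 104 [245. 247.] [490.2  35.4] size [18. 29.] jaw -37.8
t 21.4 tcp [637.8 -34.  191.8] rpy [-1.576  0.003  0.357] F [ 1.8 -8.4 -1.6] w 0.648
shift cm [ 0.47 13.19 -2.23] rot deg [ 0.3 -0.5 -0.2]
```

Emit:
step_arm:
  plan: [0,0,0,0,0,0,0,1,-0.3,0,0,0,0,2,-0.6,0,0,0,0,3.5,-0.8,0,0,0,0,5,-1,0,0,0,0,6.5,-1,0,0,0,0,8,-1,0,0,0,0,9.5,-1,0,0,0,0,11,-1,0,0,0,0,11,-1,0,0,0]

```text
time: 22.23
tool_pos: [636.3, -27.9, 81.0]
orientation: [-1.568, 0.005, 0.37]
ft_force: [-0.5, -0.9, -0.2]
width: 0.65
```

```bash
python3 - <<'E'
from h import *
go(649.8,-54,-12,21)
E
```

```text
t 22.23 tcp [636.3 -27.9  81. ] rpy [-1.568  0.005  0.37 ] F [-0.5 -0.9 -0.2] w 0.65
shift cm [ 0.36  9.29 -2.95] rot deg [-0.1  0.2 -0.3]
```

Emit:
step_arm:
  plan: [0.2,0,-1,0,0,0,0.4,0.5,-2,0,0,0,0.4,1,-2.9,0,0,0,0.4,1.5,-2.9,0,0,0,0.4,2,-2.9,0,0,0,0.4,2.5,-2.9,0,0,0,0.4,3,-2.9,0,0,0,0.4,3,-2.9,0,0,0,0.4,3,-2.9,0,0,0,0.4,3,-2.9,0,0,0]

```text
time: 23.07
tool_pos: [653.5, -54.8, 54.8]
orientation: [-1.571, -0.0, 0.367]
ft_force: [-0.4, -1.0, 0.2]
width: 0.648
```

```bash
python3 - <<'E'
from h import *
go(649.8,-54,-12,21)
E
```

```text
t 23.07 tcp [653.5 -54.8  54.8] rpy [-1.571 -0.     0.367] F [-0.4 -1.   0.2] w 0.648
shift cm [-0.32  6.68  0.2 ] rot deg [-0.  0.  0.]
```

Emit:
step_arm:
  plan: [-0.3,0.5,0.2,0,0,0,-0.3,1.5,0.2,0,0,0,-0.3,2.5,0.2,0,0,0,-0.3,3.5,0.2,0,0,0,-0.3,4.5,0.2,0,0,0,-0.3,5.3,0.2,0,0,0,-0.3,6,0.2,0,0,0,-0.3,6.4,0.2,0,0,0,-0.3,6.6,0.2,0,0,0,-0.3,6.6,0.2,0,0,0]

```text
time: 23.9
tool_pos: [649.7, -54.3, -11.8]
orientation: [-1.571, 0.0, 0.367]
ft_force: [-0.1, 0.4, -0.0]
width: 0.654
```

Emit:
step_arm:
  plan: [0,0,0,0,0,0,0,0,0,0,0,0,0,0,0,0,0,0,0,0,0,0,0,0,0,0,0,0,0,0,0,0,0,0,0,0,0,0,0,0,0,0,0,0,0,0,0,0,0,0,0,0,0,0,0,0,0,0,0,0]
  gripper: 1
  squeeze: 50

```text
time: 24.73
tool_pos: [650.5, -54.4, -10.6]
orientation: [-1.571, -0.001, 0.366]
ft_force: [-0.3, -0.2, 5.7]
width: 0.336
```

Emit:
step_arm:
  plan: [0,-0.5,0,0,0,0,0,-1.5,0,0,0,0,0,-3,0,0,0,0,0,-5,0,0,0,0,0,-8,0,0,0,0,0,-11,0,0,0,0,0,-14,0,0,0,0,0,-17,0,0,0,0,0,-19.5,0,0,0,0,0,-21,0,0,0,0]

```text
time: 25.57
tool_pos: [651.1, -54.0, 203.7]
orientation: [-1.573, -0.005, 0.367]
ft_force: [0.4, -0.0, 0.7]
width: 0.336
```

```bash
python3 - <<'E'
from h import *
go(479,303,205,3)
E
```

```text
t 25.57 tcp [651.1 -54.  203.7] rpy [-1.573 -0.005  0.367] F [ 0.4 -0.   0.7] w 0.336
shift cm [-3.26 -0.22 39.5 ] rot deg [ 0.1 18.   0.3]
```

Emit:
step_arm:
  plan: [-0.3,-0.5,2,0,1,0,-1,-1,6,0,3,0,-1.5,-1,10,0,5,0,-2.2,-1,14,0,7,0,-3,-1,18,0,9,0,-3.6,-1,22,0,11,0,-4.2,-1,26,0,13,0,-4.8,-1,30,0,15,0,-5,-1,33,0,17,0,-5.1,-1,34.5,0,18,0]

```text
time: 26.4
tool_pos: [475.5, 254.2, 210.4]
orientation: [-1.569, -0.001, 0.057]
ft_force: [0.0, 0.1, -0.3]
width: 0.337
```

Emit:
step_arm:
  plan: [0,0,0,0,0,0,0,0,0,0,0,0,0,0,0,0,0,0,0,0.5,0,0,0,0,0,1,0,0,0,0,0,2,0,0,0,0,0,3,0,0,0,0,0,4,0,0,0,0,0,4,0,0,0,0,0,4,0,0,0,0]

```text
time: 27.23
tool_pos: [478.0, 249.0, 167.5]
orientation: [-1.571, 0.002, 0.053]
ft_force: [0.0, 0.6, 0.5]
width: 0.34
```

```bash
python3 - <<'E'
from h import *
go(479,252,84,3)
E
```

```text
t 27.23 tcp [478.  249.  167.5] rpy [-1.571  0.002  0.053] F [0.  0.6 0.5] w 0.34
shift cm [0.14 8.35 0.3 ] rot deg [ 0.   0.  -0.1]
```

Emit:
step_arm:
  plan: [0,0.5,0.3,0,0,0,0,1.5,0.6,0,0,0,0,2.7,0.6,0,0,0,0,4,0.6,0,0,0,0,5.2,0.6,0,0,0,0,6.4,0.6,0,0,0,0,7.4,0.6,0,0,0,0,8,0.6,0,0,0,0,8.3,0.6,0,0,0,0,8.3,0.6,0,0,0]

```text
time: 28.07
tool_pos: [478.0, 255.2, 84.9]
orientation: [-1.571, 0.001, 0.052]
ft_force: [0.3, 0.3, -1.2]
width: 0.333
```

```bash
python3 - <<'E'
from h import *
go(478,255,84,3)
d=grab("side")
cv2.imwrite("pics/s15.png",cv2.resize(d["pixels"][250:384,250:430],None,fx=4.4,fy=4.4,interpolation=cv2.INTER_CUBIC)[:,:,::-1])
E
```

```text
t 28.07 tcp [478.  255.2  84.9] rpy [-1.571e+00  1.000e-03  5.200e-02] F [ 0.3  0.3 -1.2] w 0.333
shift cm [ 0.    0.09 -0.02] rot deg [ 0.   0.  -0.1]
```

View pics/s15.png

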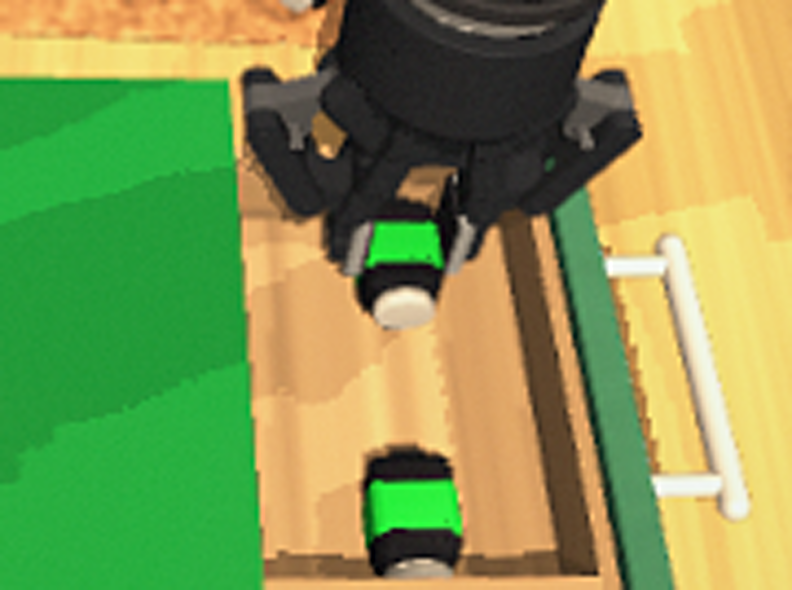

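Good. Release and retreat.

Emit:
step_arm:
  plan: [0,0,0,0,0,0,0,0,0,0,0,0,0,0,0,0,0,0,0,0,0,0,0,0,0,0,0,0,0,0,0,-1,0,0,0,0,0,-3,0,0,0,0,0,-6,0,0,0,0,0,-9,0,0,0,0,0,-11.5,0,0,0,0]
  gripper: 0.48

```text
time: 28.95
tool_pos: [478.4, 255.9, 203.4]
orientation: [-1.57, -0.001, 0.053]
ft_force: [0.4, -0.2, 0.3]
width: 0.521
```

```bash
python3 - <<'E'
from h import *
lights()
go(646.6,34,180,-30.5)
E
```

```text
g 108 [246. 180.] [646.5  33.9] size [20. 30.] jaw -30.1
g 117 [140. 250.] [482.2 276.5] size [32. 19.] jaw 3.1
r 103 [246. 213.] [570.2  32.9] size [29. 18.] jaw 53.5
r 103 [245. 248.] [490.1  35.7] size [18. 29.] jaw -36.9
t 29.0 tcp [480.7 257.7 208.2] rpy [-1.567 -0.008  0.053] F [1.4 1.6 4. ] w 0.519
shift cm [ 15.36   2.85 -23.22] rot deg [-0.4 33.5  0.4]
```

Emit:
step_arm:
  plan: [1,0,-1.5,0,3,0,2.5,0,-4,0,7,0,4.5,0,-7,0,11,0,6.5,0,-10,0,15,0,8.5,0,-13,0,19,0,10.5,0,-16,0,23,0,12.5,0.5,-19,0,27,0,14.5,1.5,-22,0,31,0,15.4,2.5,-23.2,0,33.5,0,15.4,3,-23.2,0,33.5,0]
  gripper: 0.35

```text
time: 29.83
tool_pos: [645.4, 25.5, 168.6]
orientation: [-1.574, -0.0, -0.543]
ft_force: [-0.5, 0.1, -0.1]
width: 0.653
```

Emit:
step_arm:
  plan: [0,0,0,0,0,0,0,1,0,0,0,0,0,2.5,0,0,0,0,0,4,0,0,0,0,0,6,0,0,0,0,0,8,0,0,0,0,0,10,0,0,0,0,0,12,0,0,0,0,0,12,0,0,0,0,0,12,0,0,0,0]

```text
time: 30.67
tool_pos: [642.9, 33.5, 50.1]
orientation: [-1.571, 0.002, -0.53]
ft_force: [0.7, -0.5, 0.9]
width: 0.652
```

```bash
python3 - <<'E'
from h import *
go(646.5,34,-12,-30.3)
E
```

```text
t 30.67 tcp [642.9  33.5  50.1] rpy [-1.571  0.002 -0.53 ] F [ 0.7 -0.5  0.9] w 0.652
shift cm [0.3  6.21 0.23] rot deg [ 0.  -0.  -0.1]
```

Emit:
step_arm:
  plan: [0.3,0.5,0.2,0,0,0,0.3,1.5,0.2,0,0,0,0.3,2.5,0.2,0,0,0,0.3,3.5,0.2,0,0,0,0.3,4.3,0.2,0,0,0,0.3,5,0.2,0,0,0,0.3,5.6,0.2,0,0,0,0.3,6,0.2,0,0,0,0.3,6.2,0.2,0,0,0,0.3,6.2,0.2,0,0,0]

```text
time: 31.5
tool_pos: [647.6, 32.0, -11.8]
orientation: [-1.571, 0.0, -0.532]
ft_force: [0.3, 0.9, 0.2]
width: 0.652
```

Emit:
step_arm:
  plan: [0,0,0,0,0,0,0,0,0,0,0,0,0,0,0,0,0,0,0,0,0,0,0,0,0,0,0,0,0,0,0,0,0,0,0,0,0,0,0,0,0,0,0,0,0,0,0,0,0,0,0,0,0,0,0,0,0,0,0,0]
  gripper: 1
  squeeze: 50

```text
time: 32.33
tool_pos: [648.4, 32.1, -10.7]
orientation: [-1.57, -0.001, -0.532]
ft_force: [-0.8, -0.8, 5.5]
width: 0.334
```

Emit:
step_arm:
  plan: [0,-0.5,0,0,0,0,0,-1.5,0,0,0,0,0,-3,0,0,0,0,0,-5,0,0,0,0,0,-8,0,0,0,0,0,-11,0,0,0,0,0,-14,0,0,0,0,0,-17,0,0,0,0,0,-19.5,0,0,0,0,0,-21,0,0,0,0]

```text
time: 33.17
tool_pos: [649.1, 32.4, 203.8]
orientation: [-1.568, -0.004, -0.532]
ft_force: [0.4, -0.3, -0.6]
width: 0.335
```

```bash
python3 - <<'E'
from h import *
go(477,303,205,3)
d=grab("side")
H=hsv(d)
for c,s,m in blobs(gm(H)):
    if s[4]<400: print(c,s[4],cast(d,c,109))
t=grab("top","t16")
for c,s,m in blobs(gm(hsv(t))):
    if s[4]<400: print(c,s[4],cast(t,c,109))
E
```

```text
t 33.17 tcp [649.1  32.4 203.8] rpy [-1.568 -0.004 -0.532] F [ 0.4 -0.3 -0.6] w 0.335
shift cm [-28.56  -0.2   14.59] rot deg [ -0.1 -33.5   0.3]
[244.61842105 155.96052632] 76 [[ 671.96516281 -138.52741051  109.        ]]
[337.94021739 309.49456522] 184 [[479.95088514 258.21264867 109.        ]]
[342.9796748  364.64634146] 246 [[478.24175986 351.18554435 109.        ]]
[139.75833333 250.44166667] 120 [[480.12094769 257.03056465 109.        ]]
[ 97.1025641  250.51282051] 117 [[478.92149902 349.9669311  109.        ]]
```

Emit:
step_arm:
  plan: [-2,0,1,0,-7,0,-5,0,2.5,0,-14,0,-8,0,4,0,-21,0,-11,0,5.5,0,-28,0,-14,0,7,0,-35,0,-17,0,9,0,-42,0,-20,0,11,0,-49,0,-23,0,12.5,0,-56,0,-26,0,14,0,-63,0,-28,0,14.6,0,-70,0]

```text
time: 34.1
tool_pos: [477.6, 303.3, 198.5]
orientation: [-1.569, 0.0, 0.7]
ft_force: [-0.4, 0.5, -0.6]
width: 0.334
```

```bash
python3 - <<'E'
from h import *
go(478,303.5,205,93)
E
```

```text
t 34.1 tcp [477.6 303.3 198.5] rpy [-1.569  0.     0.7  ] F [-0.4  0.5 -0.6] w 0.334
shift cm [ 0.04 -0.65 -0.01] rot deg [ -0.1 -52.9   0. ]
```

Emit:
step_arm:
  plan: [0,0,0,0,-6,0,0,0,0,0,-13,0,0,0,0,0,-20,0,0,0,0,0,-27,0,0,0,0,0,-34,0,0,0,0,0,-40,0,0,0,0,0,-46,0,0,0,0,0,-51,0,0,0,0,0,-52.9,0,0,0,0,0,-52.9,0]

```text
time: 34.93
tool_pos: [480.1, 299.3, 198.0]
orientation: [-1.57, 0.001, 1.614]
ft_force: [0.1, -0.3, -1.0]
width: 0.334
```

```bash
python3 - <<'E'
from h import *
go(478,303.5,95,93)
E
```

```text
t 34.93 tcp [480.1 299.3 198. ] rpy [-1.570e+00  1.000e-03  1.614e+00] F [ 0.1 -0.3 -1. ] w 0.334
shift cm [ 0.44 10.3   0.18] rot deg [-0.1 -0.5 -0. ]
```

Emit:
step_arm:
  plan: [0.2,0.5,0.1,0,0,0,0.4,1.5,0.2,0,0,0,0.4,2.5,0.2,0,0,0,0.4,3.5,0.2,0,0,0,0.4,4.5,0.2,0,0,0,0.4,5.5,0.2,0,0,0,0.4,6.5,0.2,0,0,0,0.4,7.5,0.2,0,0,0,0.4,8,0.2,0,0,0,0.4,8,0.2,0,0,0]

```text
time: 35.77
tool_pos: [477.8, 303.2, 117.1]
orientation: [-1.569, 0.001, 1.613]
ft_force: [0.5, 0.2, -0.8]
width: 0.331
```

```bash
python3 - <<'E'
from h import *
go(478,303.5,93,93)
d=grab("side")
cv2.imwrite("pics/s17.png",cv2.resize(d["pixels"][250:384,250:430],None,fx=4.4,fy=4.4,interpolation=cv2.INTER_CUBIC)[:,:,::-1])
t=grab("top")
cv2.imwrite("pics/t17.png",cv2.resize(t["pixels"][200:300,60:190],None,fx=6,fy=6,interpolation=cv2.INTER_CUBIC)[:,:,::-1])
E
```

```text
t 35.77 tcp [477.8 303.2 117.1] rpy [-1.569e+00  1.000e-03  1.613e+00] F [ 0.5  0.2 -0.8] w 0.331
shift cm [ 0.03  2.41 -0.02] rot deg [-0.1 -0.6 -0.1]
```

View pics/s17.png

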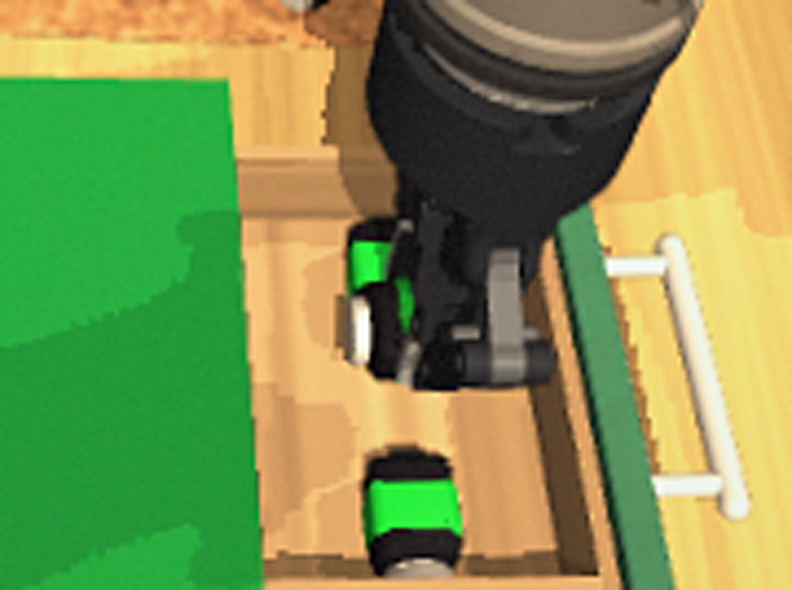

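View pics/t17.png

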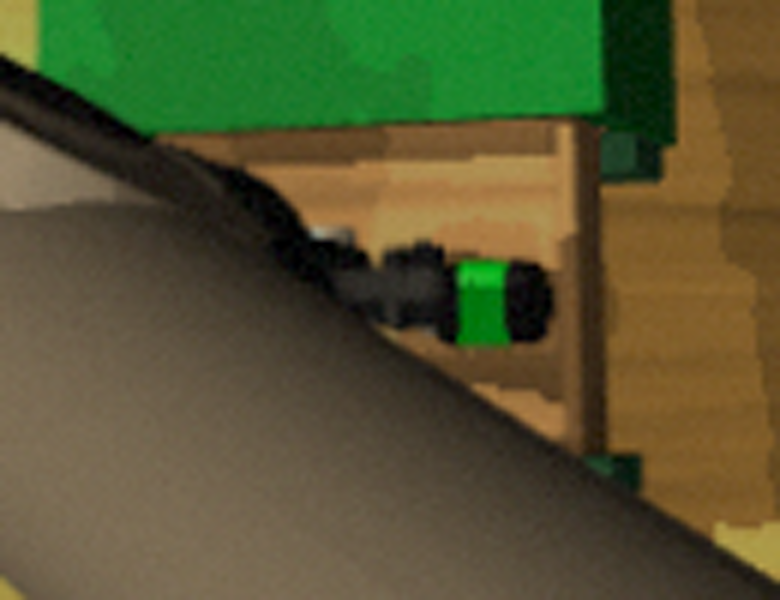

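Emit:
step_arm:
  plan: [0,0.5,0,0,0,0,0,1,0,0,0,0,0,1.5,0,0,0,0,0,2,0,0,0,0,0,2.2,0,0,0,0,0,2.2,0,0,0,0,0,2.2,0,0,0,0,0,2.2,0,0,0,0,0,2.2,0,0,0,0,0,2.2,0,0,0,0]

```text
time: 36.7
tool_pos: [478.6, 303.9, 96.8]
orientation: [-1.571, -0.0, 1.613]
ft_force: [-0.6, -0.4, 0.6]
width: 0.333
```

Emit:
step_arm:
  plan: [0,0,0,0,0,0,0,0,0,0,0,0,0,0,0,0,0,0,0,0,0,0,0,0,0,0,0,0,0,0,0,-1,0,0,0,0,0,-3,0,0,0,0,0,-6,0,0,0,0,0,-9,0,0,0,0,0,-10.5,0,0,0,0]
  gripper: 0.48

```text
time: 37.53
tool_pos: [479.3, 305.3, 205.8]
orientation: [-1.574, -0.003, 1.613]
ft_force: [0.2, 1.2, -0.0]
width: 0.519
```

```bash
python3 - <<'E'
from h import *
lights()
go(490,35.5,205,-37)
d=grab("side")
cv2.imwrite("pics/s18.png",cv2.resize(d["pixels"][250:384,250:430],None,fx=4.4,fy=4.4,interpolation=cv2.INTER_CUBIC)[:,:,::-1])
E
```

```text
g 117 [140. 250.] [482.4 276.4] size [32. 19.] jaw 3.5
g 57 [123. 250.] [483.9 316.2] size [17. 21.] jaw -7.6
r 104 [246. 213.] [570.3  33.1] size [30. 18.] jaw 54.2
r 102 [245. 247.] [490.2  35.6] size [18. 29.] jaw -36.9
t 37.58 tcp [480.2 306.2 207.7] rpy [-1.577 -0.004  1.613] F [0.8 1.1 1.4] w 0.521
shift cm [-27.09   0.17   0.16] rot deg [-1.000e-01  1.294e+02  5.000e-01]
```

View pics/s18.png

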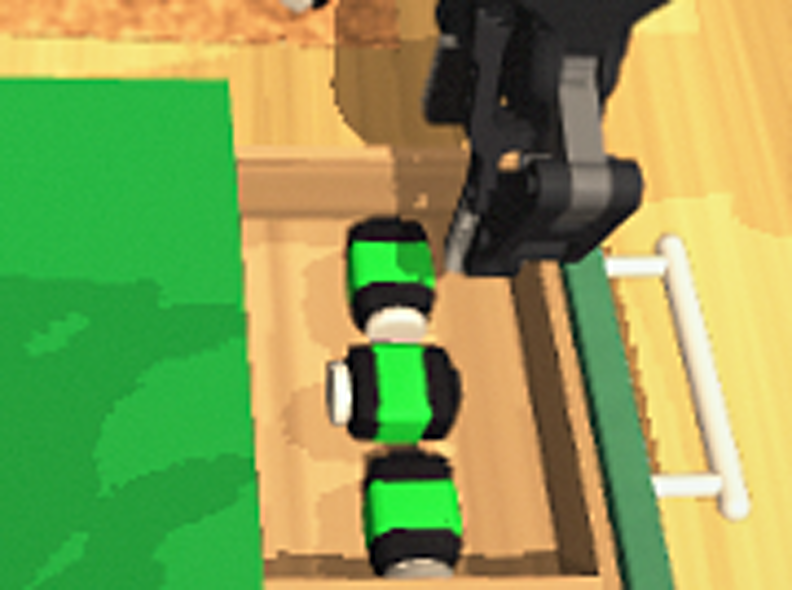

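```bash
python3 - <<'E'
from h import *
go(570.3,33,160,53.5)
E
```

```text
t 37.63 tcp [479.8 305.6 205.5] rpy [-1.576 -0.003  1.613] F [-0.4  0.7 -0.3] w 0.522
shift cm [-27.63   4.51  -7.87] rot deg [ 0.2 38.9  0.3]
```

Emit:
step_arm:
  plan: [-1.5,0,-0.5,0,3,0,-4.5,0,-1.2,0,8,0,-8,0,-2.2,0,13,0,-11.5,0,-3.3,0,18,0,-15,0,-4.3,0,23,0,-18.5,0.5,-5.3,0,28,0,-22,1.5,-6.3,0,33,0,-25,3,-7.2,0,37,0,-27,4,-7.8,0,38.9,0,-27.6,4.5,-7.9,0,38.9,0]
  gripper: 0.35

```text
time: 38.47
tool_pos: [568.4, 25.5, 153.8]
orientation: [-1.569, 0.004, 0.926]
ft_force: [-1.4, -0.3, 0.1]
width: 0.652
```

Emit:
step_arm:
  plan: [0,0,0,0,0,0,0,1,0,0,0,0,0,2.5,0,0,0,0,0,4,0,0,0,0,0,6,0,0,0,0,0,8,0,0,0,0,0,10,0,0,0,0,0,11,0,0,0,0,0,11,0,0,0,0,0,11,0,0,0,0]

```text
time: 39.3
tool_pos: [568.8, 33.1, 46.8]
orientation: [-1.57, -0.001, 0.936]
ft_force: [-0.5, 0.2, 1.1]
width: 0.652
```

```bash
python3 - <<'E'
from h import *
go(570.3,33,-12,53.5)
d=grab("side")
cv2.imwrite("pics/s19.png",cv2.resize(d["pixels"][150:250,220:350],None,fx=6,fy=6,interpolation=cv2.INTER_CUBIC)[:,:,::-1])
E
```

```text
t 39.3 tcp [568.8  33.1  46.8] rpy [-1.57e+00 -1.00e-03  9.36e-01] F [-0.5  0.2  1.1] w 0.652
shift cm [ 0.08  5.88 -0.13] rot deg [-0.   0.1  0. ]
```

View pics/s19.png

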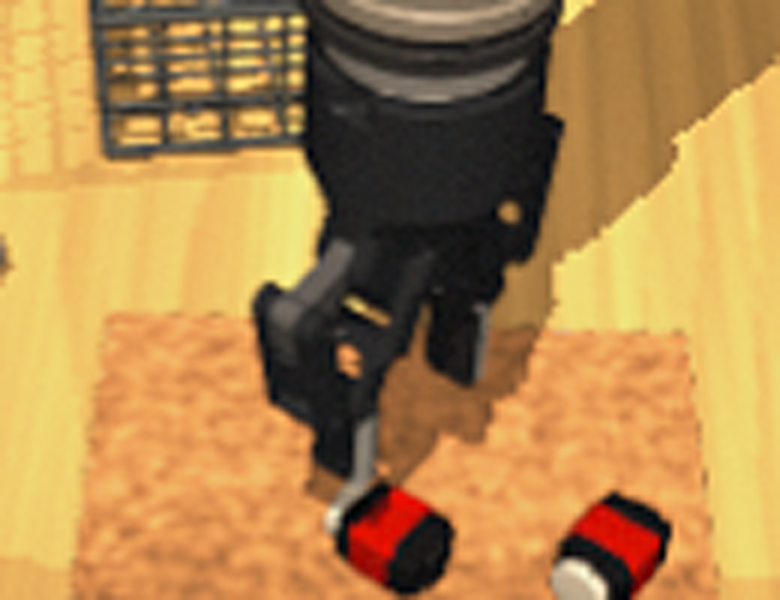

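Emit:
step_arm:
  plan: [0.1,0.5,-0.1,0,0,0,0.1,1.5,-0.1,0,0,0,0.1,2.5,-0.1,0,0,0,0.1,3.5,-0.1,0,0,0,0.1,4.3,-0.1,0,0,0,0.1,5,-0.1,0,0,0,0.1,5.5,-0.1,0,0,0,0.1,5.8,-0.1,0,0,0,0.1,5.8,-0.1,0,0,0,0.1,5.8,-0.1,0,0,0]

```text
time: 40.18
tool_pos: [570.5, 31.6, -11.4]
orientation: [-1.571, -0.0, 0.934]
ft_force: [0.6, 0.5, 1.2]
width: 0.648
```

Emit:
step_arm:
  plan: [0,0,0,0,0,0,0,0,0,0,0,0,0,0,0,0,0,0,0,0,0,0,0,0,0,0,0,0,0,0,0,0,0,0,0,0,0,0,0,0,0,0,0,0,0,0,0,0,0,0,0,0,0,0,0,0,0,0,0,0]
  gripper: 1
  squeeze: 50

```text
time: 41.02
tool_pos: [571.0, 31.7, -10.7]
orientation: [-1.572, -0.001, 0.934]
ft_force: [-0.3, -0.3, 6.1]
width: 0.334
```

Emit:
step_arm:
  plan: [0,-0.5,0,0,0,0,0,-1.5,0,0,0,0,0,-3,0,0,0,0,0,-5,0,0,0,0,0,-8,0,0,0,0,0,-11,0,0,0,0,0,-14,0,0,0,0,0,-16,0,0,0,0,0,-17.5,0,0,0,0,0,-18,0,0,0,0]

```text
time: 41.85
tool_pos: [571.7, 31.9, 172.0]
orientation: [-1.574, -0.003, 0.934]
ft_force: [0.9, -0.3, -0.1]
width: 0.339
```

```bash
python3 - <<'E'
from h import *
go(640,-270,170,10)
E
```

```text
t 41.85 tcp [571.7  31.9 172. ] rpy [-1.574 -0.003  0.934] F [ 0.9 -0.3 -0.1] w 0.339
shift cm [-20.21   0.23 -23.45] rot deg [ 0.1 43.5  0.2]
```

```bash
python3 - <<'E'
from h import *
go(615,-250,170,10)
E
```

```text
t 41.85 tcp [571.7  31.9 172. ] rpy [-1.574 -0.003  0.934] F [ 0.9 -0.3 -0.1] w 0.339
shift cm [-20.09   0.21 -20.25] rot deg [ 0.1 43.5  0.2]
```

Emit:
step_arm:
  plan: [-1,0,-1,0,3,0,-3,0,-3,0,8,0,-5.5,0,-5.5,0,13,0,-8,0,-8,0,19,0,-10.5,0,-10.5,0,25,0,-13,0,-13,0,31,0,-15.5,0,-15.5,0,37,0,-18,0,-18,0,42,0,-19.5,0,-19.7,0,43.5,0,-20,0,-20.2,0,43.5,0]

```text
time: 42.68
tool_pos: [611.8, -256.7, 166.4]
orientation: [-1.573, 0.004, 0.164]
ft_force: [-0.1, -0.8, -0.5]
width: 0.336
```

Emit:
step_arm:
  plan: [0,0,0,0,0,0,0,0,0,0,0,0,0,0,0,0,0,0,0,1,0,0,0,0,0,2,0,0,0,0,0,3,0,0,0,0,0,4,0,0,0,0,0,5,0,0,0,0,0,5,0,0,0,0,0,5,0,0,0,0]

```text
time: 43.52
tool_pos: [613.2, -249.1, 117.5]
orientation: [-1.57, 0.002, 0.175]
ft_force: [0.6, -0.0, 0.3]
width: 0.334
```

```bash
python3 - <<'E'
from h import *
go(615,-250,15,10)
d=grab("side")
cv2.imwrite("pics/s20.png",cv2.resize(d["pixels"][60:200,200:350],None,fx=4.2,fy=4.2,interpolation=cv2.INTER_CUBIC)[:,:,::-1])
t=grab("top")
cv2.imwrite("pics/t20.png",cv2.resize(t["pixels"][120:250,300:460],None,fx=4.5,fy=4.5,interpolation=cv2.INTER_CUBIC)[:,:,::-1])
E
```

```text
t 43.52 tcp [ 613.2 -249.1  117.5] rpy [-1.57   0.002  0.175] F [ 0.6 -0.   0.3] w 0.334
shift cm [ 0.18 10.25 -0.13] rot deg [-0.1  0.  -0.1]
```

View pics/s20.png

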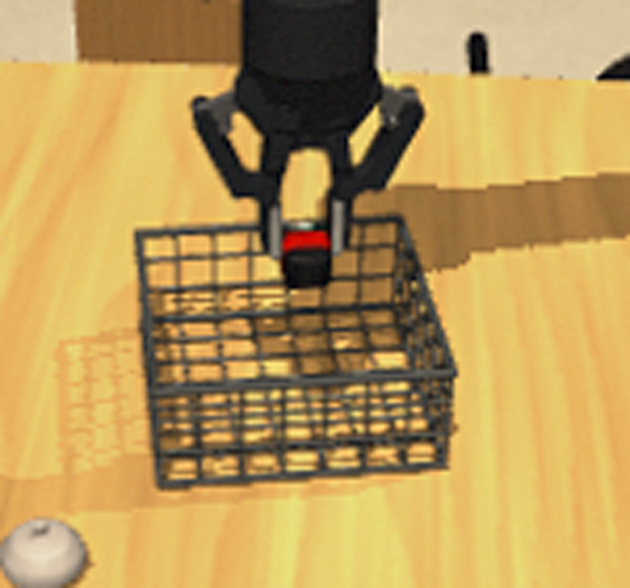

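View pics/t20.png

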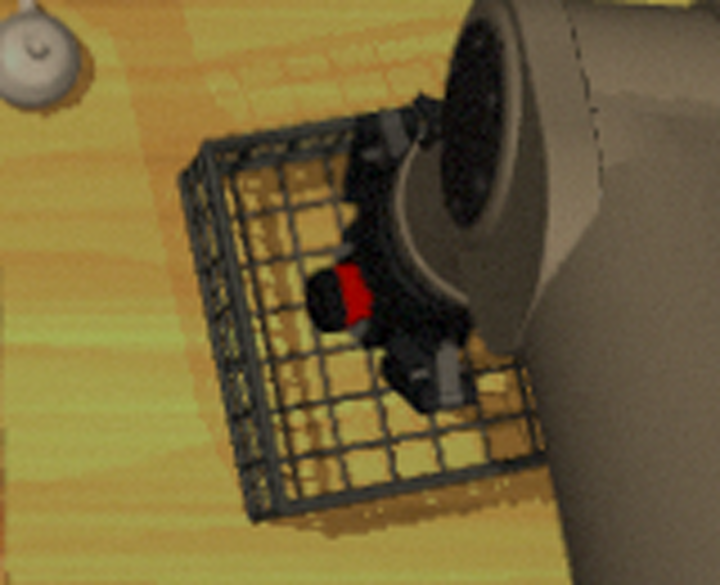

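Emit:
step_arm:
  plan: [0.1,1,0,0,0,0,0.2,2,0,0,0,0,0.2,3.5,0,0,0,0,0.2,5,0,0,0,0,0.2,6.5,0,0,0,0,0.2,8,0,0,0,0,0.2,9.5,0,0,0,0,0.2,10.5,0,0,0,0,0.2,10.5,0,0,0,0,0.2,10.5,0,0,0,0]

```text
time: 44.45
tool_pos: [615.4, -248.8, 12.9]
orientation: [-1.57, 0.001, 0.175]
ft_force: [0.6, -0.5, 0.1]
width: 0.332
```

Emit:
step_arm:
  plan: [0,0,0,0,0,0,0,0,0,0,0,0,0,0,0,0,0,0,0,0,0,0,0,0,0,0,0,0,0,0,0,-1,0,0,0,0,0,-4,0,0,0,0,0,-8,0,0,0,0,0,-12,0,0,0,0,0,-16,0,0,0,0]
  gripper: 0.4

```text
time: 45.28
tool_pos: [615.5, -248.8, 176.2]
orientation: [-1.571, -0.0, 0.175]
ft_force: [1.7, -1.1, -0.7]
width: 0.601
```

```bash
python3 - <<'E'
from h import *
lights()
go(490.2,35.5,160,-37)
d=grab("side")
cv2.imwrite("pics/s21.png",cv2.resize(d["pixels"][60:280,180:380],None,fx=2.7,fy=2.7,interpolation=cv2.INTER_CUBIC)[:,:,::-1])
E
```

```text
g 120 [140. 250.] [482.2 276.5] size [32. 19.] jaw 2.5
g 117 [ 97. 251.] [480.8 376.6] size [30. 19.] jaw 2.6
g 119 [119. 250.] [483.7 326. ] size [21. 31.] jaw 93.0
r 102 [366. 192.] [ 617.3 -246.9] size [31. 20.] jaw 6.9
r 102 [245. 248.] [490.1  35.7] size [18. 29.] jaw -35.1
t 45.33 tcp [ 620.4 -249.8  185.8] rpy [-1.577 -0.012  0.175] F [2.9 0.2 6. ] w 0.6
shift cm [-7.9   2.3  30.37] rot deg [ 0.1 47.   0.8]
```

View pics/s21.png

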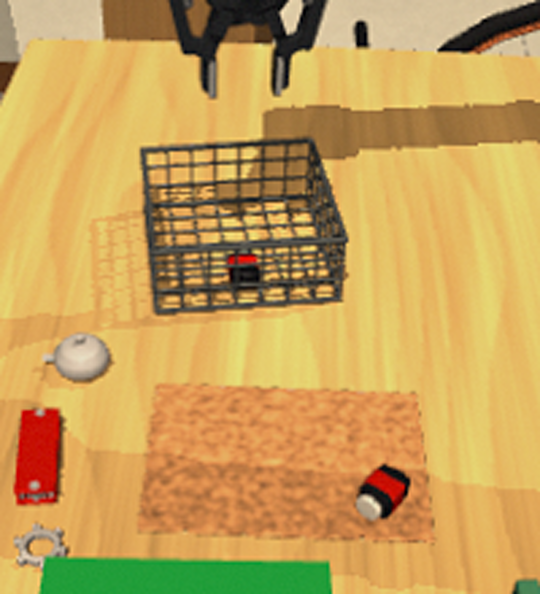

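Emit:
step_arm:
  plan: [-0.3,0,1.5,0,3,0,-1,0,4.5,0,8,0,-2,0,8,0,13,0,-3,0,11.5,0,19,0,-4,0,15,0,25,0,-5,0.5,18.5,0,31,0,-6,1,22,0,37,0,-7,2,25.5,0,42,0,-7.7,2,29,0,46,0,-7.9,2,30.3,0,47,0]
  gripper: 0.35

```text
time: 46.22
tool_pos: [482.6, 40.6, 153.7]
orientation: [-1.571, 0.001, -0.643]
ft_force: [0.1, 0.3, -0.1]
width: 0.652
```

Emit:
step_arm:
  plan: [0,0,0,0,0,0,0,1,0,0,0,0,0,2.5,0,0,0,0,0,4,0,0,0,0,0,6,0,0,0,0,0,8,0,0,0,0,0,10,0,0,0,0,0,11,0,0,0,0,0,11,0,0,0,0,0,11,0,0,0,0]

```text
time: 47.05
tool_pos: [485.3, 34.8, 43.3]
orientation: [-1.572, 0.001, -0.647]
ft_force: [0.3, -0.2, 0.7]
width: 0.649
```

```bash
python3 - <<'E'
from h import *
go(490.2,35.6,-12,-36.5)
d=grab("side")
cv2.imwrite("pics/s22.png",cv2.resize(d["pixels"][150:270,240:390],None,fx=5,fy=5,interpolation=cv2.INTER_CUBIC)[:,:,::-1])
E
```

```text
t 47.05 tcp [485.3  34.8  43.3] rpy [-1.572e+00  1.000e-03 -6.470e-01] F [ 0.3 -0.2  0.7] w 0.649
shift cm [0.35 5.53 0.36] rot deg [ 0.  -0.6 -0. ]
```

View pics/s22.png

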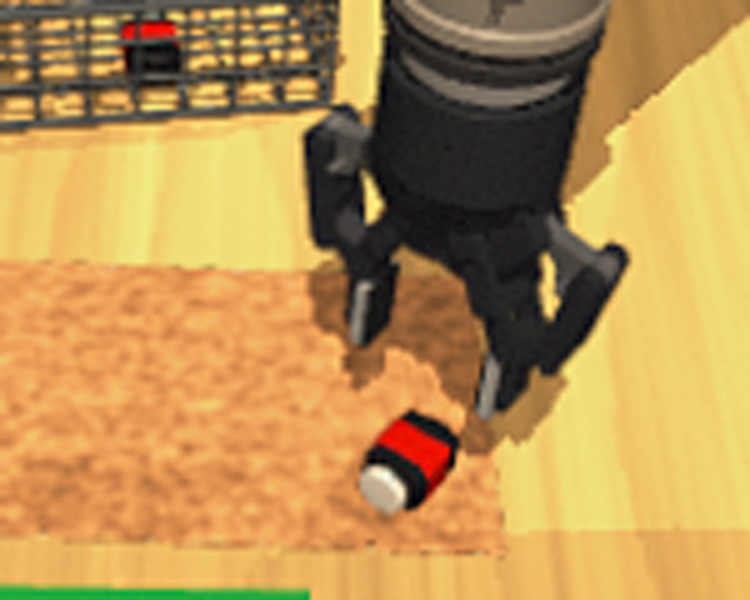

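Emit:
step_arm:
  plan: [0.3,0.5,0.3,0,0,0,0.3,1.5,0.4,0,0,0,0.3,2.5,0.4,0,0,0,0.3,3.3,0.4,0,0,0,0.3,4,0.4,0,0,0,0.3,4.7,0.4,0,0,0,0.3,5.2,0.4,0,0,0,0.3,5.4,0.4,0,0,0,0.3,5.5,0.4,0,0,0,0.3,5.5,0.4,0,0,0]

```text
time: 47.93
tool_pos: [490.1, 37.1, -11.5]
orientation: [-1.571, 0.0, -0.646]
ft_force: [0.3, 0.3, -0.8]
width: 0.646
```

Emit:
step_arm:
  plan: [0,0,0,0,0,0,0,0,0,0,0,0,0,0,0,0,0,0,0,0,0,0,0,0,0,0,0,0,0,0,0,0,0,0,0,0,0,0,0,0,0,0,0,0,0,0,0,0,0,0,0,0,0,0,0,0,0,0,0,0]
  gripper: 1
  squeeze: 50

```text
time: 48.77
tool_pos: [490.6, 37.1, -10.8]
orientation: [-1.57, -0.001, -0.646]
ft_force: [-0.8, -0.1, 6.3]
width: 0.334
```

Emit:
step_arm:
  plan: [0,-0.5,0,0,0,0,0,-1.5,0,0,0,0,0,-3,0,0,0,0,0,-5,0,0,0,0,0,-8,0,0,0,0,0,-11,0,0,0,0,0,-14,0,0,0,0,0,-16,0,0,0,0,0,-17.5,0,0,0,0,0,-18,0,0,0,0]

```text
time: 49.6
tool_pos: [491.5, 37.3, 171.9]
orientation: [-1.568, -0.004, -0.646]
ft_force: [-0.3, -0.2, -0.3]
width: 0.338
```

```bash
python3 - <<'E'
from h import *
go(629,-330,170,10)
E
```

```text
t 49.6 tcp [491.5  37.3 171.9] rpy [-1.568 -0.004 -0.646] F [-0.3 -0.2 -0.3] w 0.338
shift cm [ 33.09   0.25 -21.06] rot deg [ -0.1 -47.    0.3]
```

Emit:
step_arm:
  plan: [1.5,0,-1,0,-3,0,4.5,0,-3,0,-8,0,8,0,-5.2,0,-13,0,11.5,0,-7.4,0,-18,0,15,0,-9.6,0,-23,0,18.5,0,-11.8,0,-28,0,22,0,-14,0,-33,0,25.5,0,-16.3,0,-38,0,29,0,-18.5,0,-43,0,32,0,-20.5,0,-47,0]

```text
time: 50.43
tool_pos: [622.0, -322.3, 167.7]
orientation: [-1.571, 0.001, 0.177]
ft_force: [0.2, -0.0, 0.8]
width: 0.329
```

Emit:
step_arm:
  plan: [0,0,0,0,0,0,0,0,0,0,0,0,0,0,0,0,0,0,0,0,0,0,0,0,0,1,0,0,0,0,0,2,0,0,0,0,0,3,0,0,0,0,0,4,0,0,0,0,0,4,0,0,0,0,0,4,0,0,0,0]

```text
time: 51.27
tool_pos: [621.6, -318.9, 127.3]
orientation: [-1.57, 0.002, 0.175]
ft_force: [-0.0, 0.3, 0.5]
width: 0.332
```

```bash
python3 - <<'E'
from h import *
go(629,-330,13,10)
E
```

```text
t 51.27 tcp [ 621.6 -318.9  127.3] rpy [-1.57   0.002  0.175] F [-0.   0.3  0.5] w 0.332
shift cm [ 0.56 11.42 -1.24] rot deg [-0.1  0.  -0.1]
```

Emit:
step_arm:
  plan: [0.2,1,-0.5,0,0,0,0.6,2,-1.2,0,0,0,0.6,3.5,-1.2,0,0,0,0.6,5,-1.2,0,0,0,0.6,6.5,-1.2,0,0,0,0.6,8,-1.2,0,0,0,0.6,9.5,-1.2,0,0,0,0.6,11,-1.2,0,0,0,0.6,11.4,-1.2,0,0,0,0.6,11.4,-1.2,0,0,0]

```text
time: 52.1
tool_pos: [629.1, -329.5, 12.5]
orientation: [-1.569, 0.003, 0.175]
ft_force: [0.8, 0.2, -0.5]
width: 0.334
```

Emit:
step_arm:
  plan: [0,0,0,0,0,0,0,0,0,0,0,0,0,0,0,0,0,0,0,0,0,0,0,0,0,0,0,0,0,0,0,-1,0,0,0,0,0,-4,0,0,0,0,0,-8,0,0,0,0,0,-12,0,0,0,0,0,-16,0,0,0,0]
  gripper: 0.4

```text
time: 52.93
tool_pos: [630.1, -329.8, 177.3]
orientation: [-1.571, -0.0, 0.175]
ft_force: [0.7, -0.1, 0.0]
width: 0.601
```

Emit:
step_arm:
  plan: [0,-0.5,0,0,0,0,0,-1,0,0,0,0,0,-1,0,0,0,0,0,-1,0,0,0,0,0,-1,0,0,0,0,0,-1,0,0,0,0,0,-1,0,0,0,0,0,-1,0,0,0,0,0,-1,0,0,0,0,0,-1,0,0,0,0]

```text
time: 53.77
tool_pos: [630.3, -330.0, 184.4]
orientation: [-1.571, 0.0, 0.175]
ft_force: [0.2, -0.1, -0.4]
width: 0.599
```

```bash
python3 - <<'E'
from h import *
lights()
go(500,100,290,3)
grab("side","s23");grab("top","t23")
E
```

```text
g 120 [140. 250.] [482.2 276.5] size [32. 19.] jaw 2.5
g 126 [121. 250.] [483.7 319.9] size [21. 33.] jaw 96.8
g 118 [104. 253.] [476.3 359.5] size [30. 21.] jaw 9.1
r 96 [402. 186.] [ 633.4 -334.1] size [30. 18.] jaw 7.7
r 98 [366. 192.] [ 617.6 -246.5] size [29. 20.] jaw 8.9
t 53.82 tcp [ 630.3 -330.   184.5] rpy [-1.571  0.     0.175] F [-0.6  1.3  0.1] w 0.602
shift cm [ -5.37 -10.54  44.61] rot deg [-0.  7. -0.]
```

View pics/s23.png

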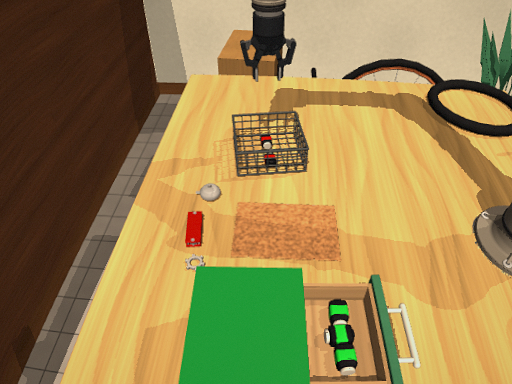

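View pics/t23.png

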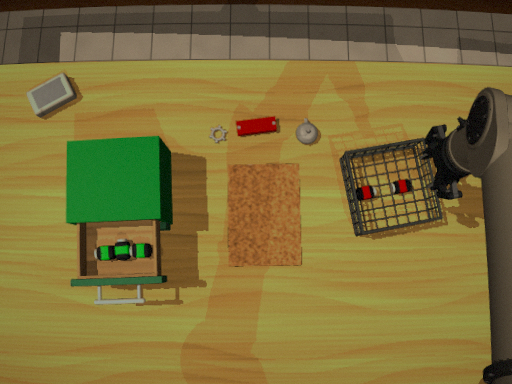

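Emit:
step_arm:
  plan: [-0.2,-1,2,0,1,0,-0.7,-2,6,0,2,0,-1.2,-3,10,0,3,0,-1.7,-4,14,0,4,0,-2.2,-5,18,0,5,0,-2.7,-6,22,0,6,0,-3.2,-7,26,0,7,0,-3.7,-8,30,0,7,0,-4.2,-8,34,0,7,0,-4.7,-8,38,0,7,0]
  gripper: 1

```text
time: 54.75
tool_pos: [517.7, 37.8, 265.8]
orientation: [-1.571, -0.002, 0.052]
ft_force: [0.7, 0.7, 0.9]
width: 0.0
```

```bash
python3 - <<'E'
from h import *
go(335,296,230,3)
d=grab("side");t=grab("top")
cv2.imwrite("pics/s24.png",cv2.resize(d["pixels"][260:384,280:430],None,fx=5,fy=4.8,interpolation=cv2.INTER_CUBIC)[:,:,::-1])
cv2.imwrite("pics/t24.png",cv2.resize(t["pixels"][210:310,60:180],None,fx=6,fy=6,interpolation=cv2.INTER_CUBIC)[:,:,::-1])
E
```

```text
t 54.75 tcp [517.7  37.8 265.8] rpy [-1.571 -0.002  0.052] F [0.7 0.7 0.9] w 0.0
shift cm [-16.9    3.52  26.74] rot deg [ 0.  -0.   0.1]
```

View pics/s24.png

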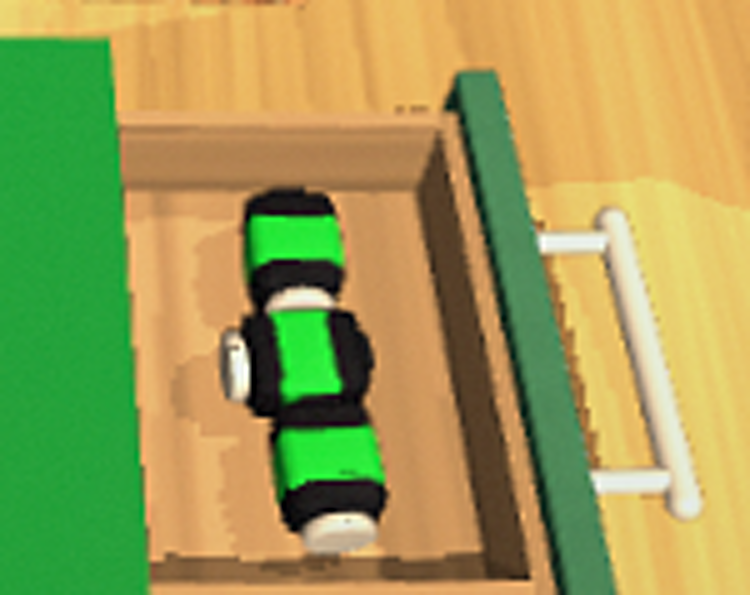

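View pics/t24.png

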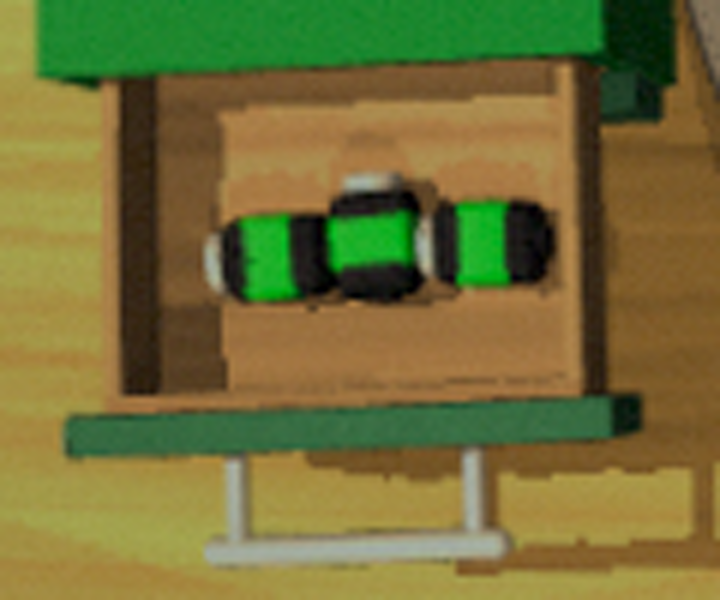

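```bash
python3 - <<'E'
from h import *
d=grab("side");t=grab("top")
a=sorted([c for c,s,m in blobs(gm(hsv(t))) if s[4]<400],key=lambda c:c[0])
b=sorted([c for c,s,m in blobs(gm(hsv(d))) if s[4]<400],key=lambda c:-c[1])
for i,j in zip(a,b): print(i.round(1),j.round(1),tri([t,d],[i,j]).round(1))
u=(np.array([[210,549],[505,540]])/6)+[60,210]-.42
print("handle",cast(t,u,112).round(1))
E
```

```text
[104.3 252.5] [344.8 354.5] [474.6 334.5 107.7]
[121.2 249.6] [340.6 333.6] [479.7 298.8 105.5]
[139.8 250.5] [337.9 309.5] [479.9 257.4 107.7]
handle [[372.1 351.1 112. ]
 [377.2 245.4 112. ]]
```

Emit:
step_arm:
  plan: [-1,0,1.5,0,0,0,-2.5,0,4,0,0,0,-4,0,7,0,0,0,-6,0,10,0,0,0,-8,0,13,0,0,0,-10,0,16,0,0,0,-12,0,19,0,0,0,-14,0,22,0,0,0,-16,0,25,0,0,0,-17,0,26.5,0,0,0]

```text
time: 55.78
tool_pos: [332.9, 294.0, 265.1]
orientation: [-1.57, -0.001, 0.054]
ft_force: [1.4, 0.2, 0.7]
width: 0.005
```

Emit:
step_arm:
  plan: [0,0,0,0,0,0,0,0,0,0,0,0,0,0,0,0,0,0,0,0,0,0,0,0,0,0,0,0,0,0,0,0,0,0,0,0,0,0,0,0,0,0,0,0,0,0,0,0,0,0,0,0,0,0,0,0,0,0,0,0]

```text
time: 56.62
tool_pos: [334.4, 291.8, 264.6]
orientation: [-1.571, -0.0, 0.052]
ft_force: [0.2, 0.3, -0.0]
width: -0.002
```

```bash
python3 - <<'E'
from h import *
go(335,296,82,3)
d=grab("side");t=grab("top")
cv2.imwrite("pics/s25.png",cv2.resize(d["pixels"][230:384,280:460],None,fx=4.3,fy=3.8,interpolation=cv2.INTER_CUBIC)[:,:,::-1])
E
```

```text
t 56.62 tcp [334.4 291.8 264.6] rpy [-1.571 -0.     0.052] F [ 0.2  0.3 -0. ] w -0.002
shift cm [ 0.08 18.26  0.42] rot deg [-0.  0.  0.]
```

View pics/s25.png

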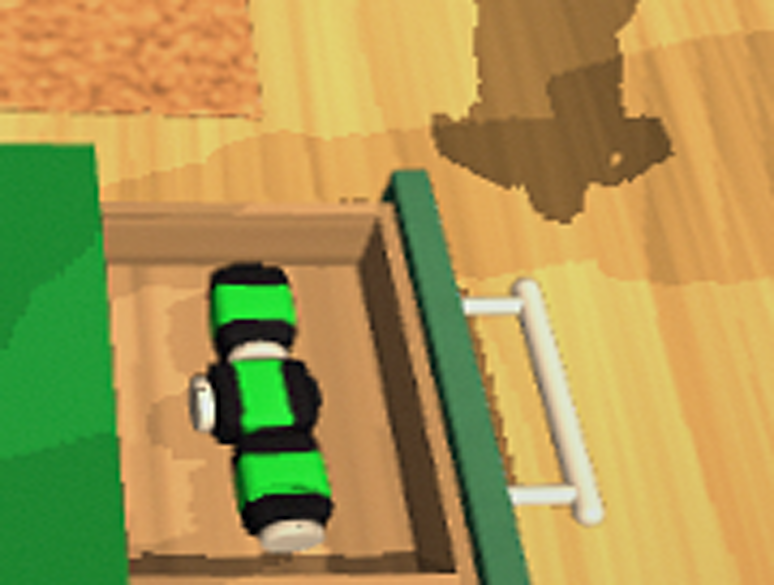

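Emit:
step_arm:
  plan: [0,1,0.2,0,0,0,0,3,0.4,0,0,0,0,5,0.4,0,0,0,0,7,0.4,0,0,0,0,9.5,0.4,0,0,0,0,12,0.4,0,0,0,0,14.5,0.4,0,0,0,0,16.5,0.4,0,0,0,0,17.5,0.4,0,0,0,0,17.8,0.4,0,0,0]

```text
time: 57.55
tool_pos: [332.9, 295.0, 84.7]
orientation: [-1.572, 0.003, 0.053]
ft_force: [-0.2, -0.7, 0.1]
width: 0.002
```

```bash
python3 - <<'E'
from h import *
go(350,297,84,3)
d=grab("side");t=grab("top")
cv2.imwrite("pics/s26.png",cv2.resize(d["pixels"][230:384,280:460],None,fx=4.3,fy=3.8,interpolation=cv2.INTER_CUBIC)[:,:,::-1])
E
```

```text
t 57.55 tcp [332.9 295.   84.7] rpy [-1.572  0.003  0.053] F [-0.2 -0.7  0.1] w 0.002
shift cm [1.72 0.06 0.11] rot deg [ 0.1  0.  -0.2]
```

View pics/s26.png

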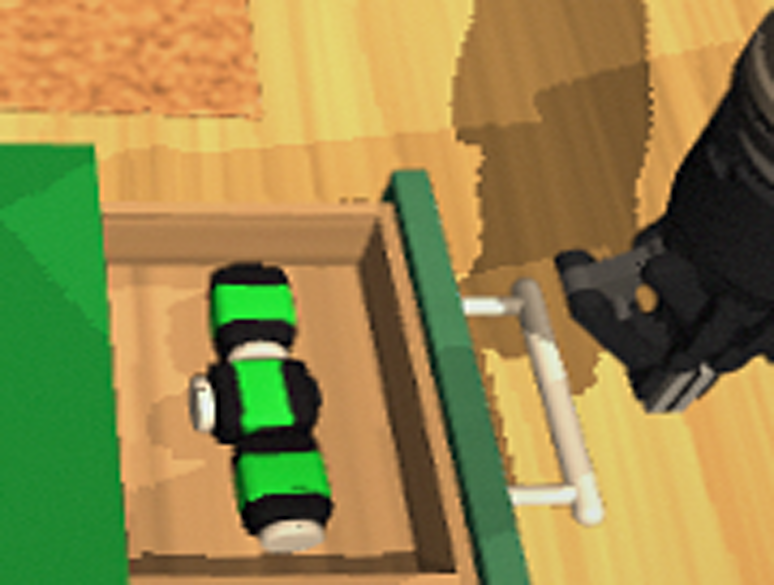

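Emit:
step_arm:
  plan: [0.5,0.5,0,0,0,0,1.2,0.8,0,0,0,0,2,0.8,0,0,0,0,2.7,0.8,0,0,0,0,3.5,0.8,0,0,0,0,4.4,0.8,0,0,0,0,5.4,0.8,0,0,0,0,6.4,0.8,0,0,0,0,7.4,0.8,0,0,0,0,8,0.8,0,0,0,0]

```text
time: 58.48
tool_pos: [416.1, 300.0, 78.7]
orientation: [-1.57, -0.001, 0.051]
ft_force: [-1.7, 1.1, 0.5]
width: -0.003
```

```bash
python3 - <<'E'
from h import *
tool()
d=grab("side");t=grab("top")
cv2.imwrite("pics/s27.png",cv2.resize(d["pixels"][230:384,280:460],None,fx=4.3,fy=3.8,interpolation=cv2.INTER_CUBIC)[:,:,::-1])
E
```

```text
t 58.48 tcp [416.1 300.   78.7] rpy [-1.57e+00 -1.00e-03  5.10e-02] F [-1.7  1.1  0.5] w -0.003
```

View pics/s27.png

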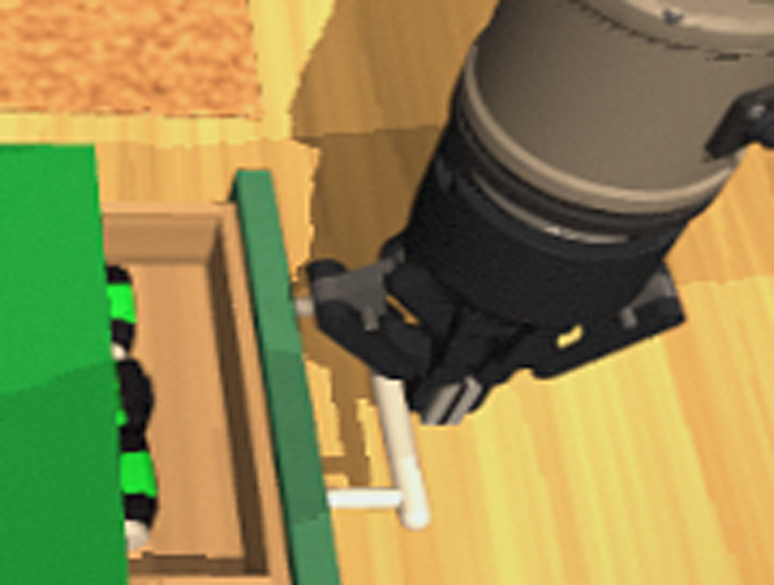

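Emit:
step_arm:
  plan: [0.6,0,0,0,0,0,1.2,0,0,0,0,0,1.8,0,0,0,0,0,2.4,0,0,0,0,0,3,0,0,0,0,0,3.5,0,0,0,0,0,4,0,0,0,0,0,4.4,0,0,0,0,0,4.7,0,0,0,0,0,4.8,0,0,0,0,0]

```text
time: 59.42
tool_pos: [462.7, 302.4, 78.6]
orientation: [-1.571, -0.0, 0.052]
ft_force: [-1.8, -0.5, 0.2]
width: 0.003
```

Emit:
step_arm:
  plan: [0.1,0,0,0,0,0,0.2,0,0,0,0,0,0.3,0,0,0,0,0,0.4,0,0,0,0,0,0.5,0,0,0,0,0,0.5,0,0,0,0,0,0.5,0,0,0,0,0,0.5,0,0,0,0,0,0.5,0,0,0,0,0,0.5,0,0,0,0,0]

```text
time: 60.25
tool_pos: [467.2, 302.9, 78.7]
orientation: [-1.571, -0.0, 0.052]
ft_force: [-0.3, 0.1, -0.8]
width: -0.002
```

```bash
python3 - <<'E'
from h import *
tool()
d=grab("side");t=grab("top")
cv2.imwrite("pics/s28.png",cv2.resize(d["pixels"][230:384,260:440],None,fx=4.3,fy=3.8,interpolation=cv2.INTER_CUBIC)[:,:,::-1])
E
```

```text
t 60.25 tcp [467.2 302.9  78.7] rpy [-1.571 -0.     0.052] F [-0.3  0.1 -0.8] w -0.002
```

View pics/s28.png

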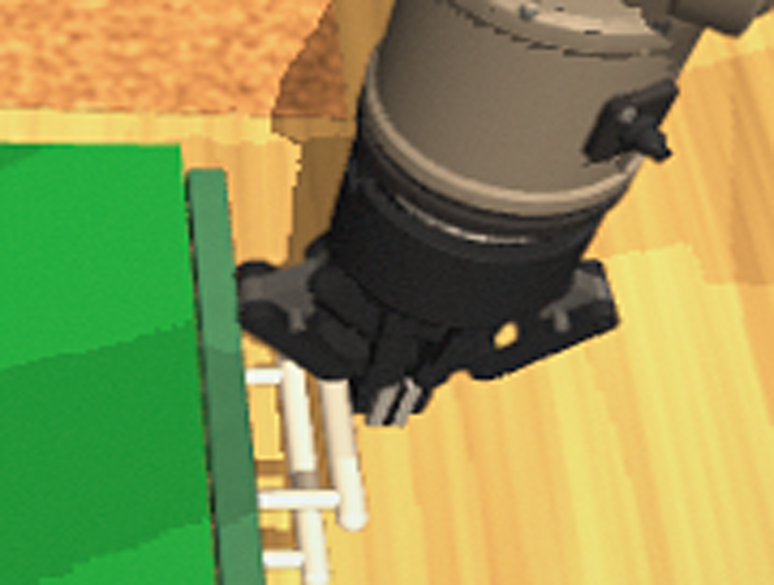

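Emit:
step_arm:
  plan: [0.05,0,0,0,0,0,0.1,0,0,0,0,0,0.15,0,0,0,0,0,0.2,0,0,0,0,0,0.25,0,0,0,0,0,0.3,0,0,0,0,0,0.35,0,0,0,0,0,0.4,0,0,0,0,0,0.4,0,0,0,0,0,0.4,0,0,0,0,0]

```text
time: 61.18
tool_pos: [470.5, 303.0, 78.6]
orientation: [-1.571, 0.001, 0.053]
ft_force: [-3.2, -0.2, 2.7]
width: 0.003
```

Emit:
step_arm:
  plan: [0.03,0,0,0,0,0,0.06,0,0,0,0,0,0.1,0,0,0,0,0,0.13,0,0,0,0,0,0.16,0,0,0,0,0,0.2,0,0,0,0,0,0.25,0,0,0,0,0,0.3,0,0,0,0,0,0.3,0,0,0,0,0,0.3,0,0,0,0,0]

```text
time: 62.02
tool_pos: [470.7, 302.9, 78.5]
orientation: [-1.573, 0.005, 0.054]
ft_force: [-12.5, -2.5, 9.4]
width: -0.0
```

Emit:
step_arm:
  plan: [-0.5,0,0,0,0,0,-1.2,0,0,0,0,0,-2,0,0,0,0,0,-3,0,0,0,0,0,-4,-0.5,0,0,0,0,-4,-2,0,0,0,0,-4,-5,0,0,0,0,-4,-9,0,0,0,0,-4,-13,0,0,0,0,-4,-16,0,0,0,0]

```text
time: 62.85
tool_pos: [433.5, 301.8, 242.0]
orientation: [-1.57, -0.003, 0.053]
ft_force: [1.0, 0.8, -0.7]
width: 0.003
```

Emit:
step_arm:
  plan: [0.5,-1,-2,0,0,0,1,-2,-5,0,0,0,1.5,-3,-8,0,0,0,2,-3,-11,0,0,0,3,-3,-14,0,0,0,4,-3,-17,0,0,0,5,-3,-20,0,0,0,6,-3,-23,0,0,0,6,-3,-25,0,0,0,6,-3,-26,0,0,0]

```text
time: 63.68
tool_pos: [507.4, 41.3, 268.5]
orientation: [-1.572, 0.0, 0.048]
ft_force: [-0.8, 0.9, 0.1]
width: -0.002
```

Emit:
step_arm:
  plan: [0,0,0,0,0,0,0,0,0,0,0,0,0,0,0,0,0,0,0,0,0,0,0,0,0,0,0,0,0,0,0,0,0,0,0,0,0,0,0,0,0,0,0,0,0,0,0,0,0,0,0,0,0,0,0,0,0,0,0,0]

```text
time: 64.52
tool_pos: [507.6, 44.5, 268.6]
orientation: [-1.571, 0.0, 0.052]
ft_force: [-0.1, -0.4, 0.1]
width: -0.0
```

```bash
python3 - <<'E'
from h import *
tool();lights()
d=grab("side","s29");t=grab("top","t29")
cv2.imwrite("pics/t29b.png",cv2.resize(t["pixels"][125:265,55:185],None,fx=4,fy=4,interpolation=cv2.INTER_CUBIC)[:,:,::-1])
E
```

```text
t 64.52 tcp [507.6  44.5 268.6] rpy [-1.571  0.     0.052] F [-0.1 -0.4  0.1] w -0.0
r 96 [402. 186.] [ 633.4 -334.1] size [30. 18.] jaw 7.7
r 101 [366. 192.] [ 617.5 -246.8] size [31. 20.] jaw 10.4
```

View pics/t29b.png

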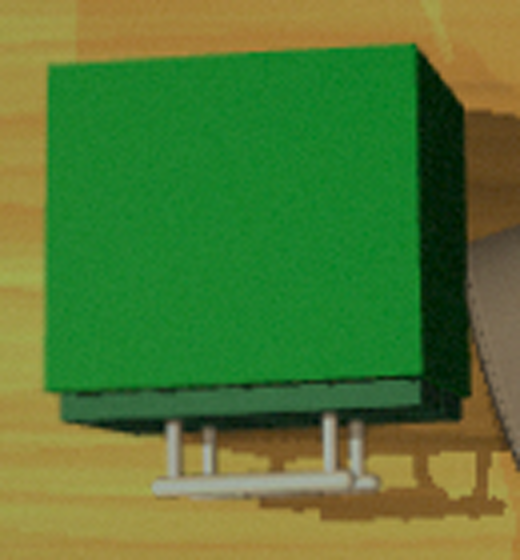

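View pics/s29.png

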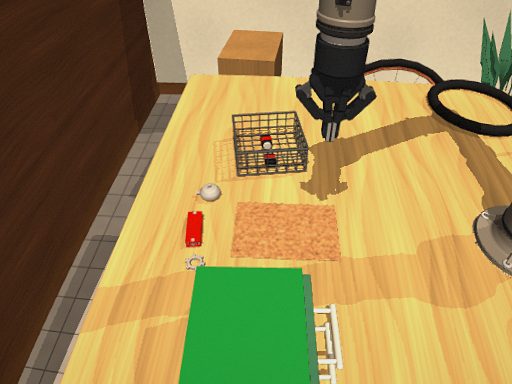

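```bash
python3 - <<'E'
from h import *
t=grab("top")
P=lambda a:np.array(a,float)/4+[55,125]-.375
h=cast(t,P([(157,488),(350,480)]),112);print(h.round(1).tolist())
f=cast(t,P([(47,390),(421,375)]),150).mean(0);print(f, "gap est", f[0]-h.mean(0)[0]-50)
print(arm.job_done())
E
```

```text
[[487.0, 356.4, 112.0], [492.4, 251.6, 112.0]]
[540.39243424 306.31230944 150.        ] gap est 0.6862647866237239
the job is handed in; nothing more can be done
None
```

The sort is finished and handed in at about 65 s of the 210 s allowed. The hand-in gives no verdict, so this rests on my own checks.

I pulled the top drawer open by its handle, put the three green-tagged lights in it, and dropped the two red-tagged lights into the wire basket. Then I pushed the drawer shut until it met its stop at about 12 N.

**Last checks:**
- **Drawer:** the final pictures show it flush with the unit. I measured a remaining gap of about 0.7 mm; the limit is 8 mm.
- **Green lights:** just before closing, all three lay flat on the drawer floor at the same height. They can't be seen now that it is shut.
- **Red lights:** both lie in the basket, about 90 mm apart and below the rim.
- **Rest of the scene:** the mat is empty, and the multitool, spoke key and bell look unmoved in the pictures. The arm is clear of everything.

**What disagreed or went wrong:**
- **Fingertip height:** the fingertips stood about 19 mm higher than the TCP reading. My first close on the handle therefore missed, above the bar and without contact. I lowered the later grips to allow for it.
- **Knocked light:** one green light was knocked a few centimetres while it was already in the drawer. It stayed inside and flat.
- **Drawer at the start:** it was already about 13 mm open.

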